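# Bed the washed brass studs in the drying dish

### The arm

A 7-joint arm with a two-finger parallel gripper is mounted at the origin on the work surface. World frame = base frame: x ahead of the robot, y to its left, z up, the work surface at z = 0. Lengths are in m, angles in degrees, forces in N, time in s.
With the tool pointing down it reaches from about 0.425 to 0.875 m from the base axis. Payload 4.7 kg.
Tool frame: the origin (TCP) lies midway between the tips of the shut fingers; the grasp point (between the pads) lies 19 mm behind it; y points along the fingers, x is the direction in which the jaws open and shut, and the axes are right-handed (so a half turn about y gives the same grasp; the last joint's range is limited). The gripper opens to 87 mm and grips with 3 to 60 N. Pads are 19 mm wide; open, the fingers measure 117 mm over their backs; the gripper's body (75 mm by 190 mm) begins 51 mm behind the grasp point.
Start: joints at [-73.104, 18.392, -4.016, 83.108, 1.295, 78.541, -3.26], TCP at [0.18, 0.625, 0.223] pointing down, gripper open.
Joint ranges: [-163.93, 163.93], [-17.29, 119.83], [-79.2, 71.16], [3.27, 140.29], [-89.18, 269.18], [5.43, 117.66], [-154.24, 154.24]. Speed limits (degrees/s): [147.25, 147.25, 180, 180, 180, 180, 180].

### API

Orientations are given as [roll, pitch, yaw] about the fixed x, y, z axes, in that order (R = Rz(yaw) Ry(pitch) Rx(roll)).
In Python, from cell import env gives the robot as it stands.
- The arm moves only by the tool carry_out, never from a script. Its argument "targets" is a list of rows, each a list of 2 entries, a list of its own where there are three numbers: the shift along the tool's x, y, z in mm, then the turn, a rotation vector about the tool's x, y, z in degrees. A call has 1 to 12 rows; each row shifts and turns the commanded pose from where the row before left it, along the tool's axes as they then stand; what a row does not reach is not made up. A row lasts 1/10 s, in which the tool goes at most 50 mm and 8.59 degrees, less where a joint would pass 70% of its speed; a pose out of reach is approached as far as the arm can. A call with a gripper value outside its range is refused whole. "jaw" is the opening, from 0 (shut) to 1 (fully open), set as the call begins (left out, the last holds). The fingers move at their own pace and stop on an object; "squeeze" is the grip in N (left out, the last holds). Time passes only in rows, so rows that do not move let the fingers close. It gives the time, the measured TCP pose, the force and the opening at its end, in the units of the state.
- env.get_obs(): the state, without advancing time (a new reading comes with each control period).
- env.read_camera(name): name is "scene" or "top"; returns the picture (420x560x3 uint8, red, green, blue); there is no depth.
- env.get_calibration(name): a dict with "fx", "fy", "cx", "cy" (pixels), "D" ([k1, k2, p1, p2, k3] as OpenCV has them; the pictures are not rectified), "R" (3x3) and "t" (3): a world point X has camera coordinates R X + t. Camera axes: x right, y down, z forward; pixel columns grow to the right and rows downward; lengths in m; the calibration is good to about 2 mm. A picture is of the moment at which its call begins. get_calibration takes no time and is no camera call.
- env.sign_off(): hands the job in, once; it reports no verdict.
Trained networks look in the newest picture that a camera, given by its name, has taken for a name from the list of things; names that differ only in an ending like _2 or _b are one class to them, and where a whole thing is asked for, a point or a joint stands for the part that bears it (a point fixed in the world has none). Each returns a list of dicts, best first, with "p" (0 to 1); they miss things now and then, are a little off and sometimes report something else, mostly with a low value. They report only what shows in the picture. A call takes as long as a camera call. They do not tell look-alikes from the thing itself.
- env.outline_of(camera, label): "mask" (420x560 bool, what is visible of it) and "xy" ([column, row] in pixels, amid what is visible of it).
The state is a dict: "time_s": time; "qpos": joint angles; "joint_velocities": joint speeds; "effort": joint torques, N m; "tool_pos": TCP position; "tool_rot": TCP orientation; "force": force on the tool from outside, world axes, zero at the start; "wrist_torque": the same for the moment, N m; "grip_width": finger opening in m.
Only numpy, scipy, OpenCV 4.12 (cv2) and the standard library are available. Lean on these libraries where they do the work, as an engineer would, in place of code of your own. Each camera call takes 0.05 s, during which the arm holds its last target.

### The job

Put the washed brass studs to dry: raise the lid of the glass drying dish edge-first, one side still resting on the rim, then lift it just clear (never more than 7 cm above where it sat) and lay it flat on the cork pad; put every stud from the mat into the dish. Then take the stirring stick and stir the beads and studs near the dish's floor in wide circles, at least 25 mm out from the middle, for three full turns or more, and hang the stick upright in its stand again. Finally set the lid back flat on the dish, centred with an even gap all round and without slamming it, with all beads and studs inside, and leave the other tools on the bench where they lie.

Things in the scene. Friction and masses are not known exactly. Their poses are not given: they have to be found in the camera images.
- dish: round clear glass drying dish on a square wooden tray (160 x 160 x 10 mm), fixed to the bench. Origin: centre of the tray's underside, on the bench; axes parallel to the world's. Dish: outside diameter 124 mm, wall 3 mm, inside floor 16 mm and rim 52 mm above the bench. It holds eight orange drying beads
- lid_mid (a point): point on the lid's axis, 19 mm above its skirt's lower edge; z = lid's up. Disc top face 3 mm, disc underside 7 mm below the point. On top a blue bar grip: 52 mm along the lid's x, 14 mm wide along its y, 22 mm high, from 3 mm below to 19 mm above the point. Seated on the dish the point is 59 mm above the bench, lying skirt-down on the cork pad 25 mm
- pad: square cork pad, 155 x 155 x 6 mm high, fixed to the bench; origin: centre of its underside. The place to lay the lid
- mat: black rubber draining mat, 130 (x) x 160 (y) x 3 mm high, fixed to the bench; origin: centre of its underside. The brass studs start on it, standing upright
- stand_top (a point): wooden stand of the stick, fixed: base 80 x 80 x 8 mm, two upright cheeks (52 mm along the stand's x, 14 mm thick, tops 95 mm above the bench) with a slot 22 mm wide between them, along the stand's x and open at both ends. Point: middle of the slot, level with the cheeks' tops; axes are the stand's
- stick_grip (a point): loose stirring stick, 60 g: green square grip block 30 x 30 x 42 mm high on a dowel. Point: centre of the block, 96 mm above the dowel's tip; z = from tip to grip. At the start it hangs upright in the stand, dowel in the slot, block resting on the cheeks (point 116 mm above the bench), block sides parallel to the stand's axes
- stick_tip (a point): lower end of the stirring stick's round dowel, 10 mm thick, 75 mm long below the grip block
- stud0_mid (a point): brass furniture stud, round, 20 mm diameter (straight sides from 3 to 13 mm up), 18 mm high, slightly domed top, 40 g; point: its centre, half-way up; z = its axis. May be absent. There are two to four studs
- stud1_mid (a point): brass furniture stud, round, 20 mm diameter (straight sides from 3 to 13 mm up), 18 mm high, slightly domed top, 40 g; point: its centre, half-way up; z = its axis. May be absent. There are two to four studs
- stud2_mid (a point): brass furniture stud, round, 20 mm diameter (straight sides from 3 to 13 mm up), 18 mm high, slightly domed top, 40 g; point: its centre, half-way up; z = its axis. May be absent. There are two to four studs
- stud3_mid (a point): brass furniture stud, round, 20 mm diameter (straight sides from 3 to 13 mm up), 18 mm high, slightly domed top, 40 g; point: its centre, half-way up; z = its axis. May be absent. There are two to four studs
- bead0_center (a point): orange drying bead, 14 mm diameter ball, 10 g, in the dish; point: its centre
- bead1_center (a point): orange drying bead, 14 mm diameter ball, 10 g, in the dish; point: its centre
- bead2_center (a point): orange drying bead, 14 mm diameter ball, 10 g, in the dish; point: its centre
- bead3_center (a point): orange drying bead, 14 mm diameter ball, 10 g, in the dish; point: its centre
- bead4_center (a point): orange drying bead, 14 mm diameter ball, 10 g, in the dish; point: its centre
- bead5_center (a point): orange drying bead, 14 mm diameter ball, 10 g, in the dish; point: its centre
- bead6_center (a point): orange drying bead, 14 mm diameter ball, 10 g, in the dish; point: its centre
- bead7_center (a point): orange drying bead, 14 mm diameter ball, 10 g, in the dish; point: its centre
- chisel: bystander: chisel lying on the bench, wooden handle 24 mm thick, 220 mm long overall; origin under its middle, along its x
- pad_green: bystander: green abrasive block 100 x 60 x 22 mm lying on the bench; origin: centre of its underside
- tin: bystander: grey closed tin, 68 mm diameter, 70 mm high, standing on the bench; origin: centre of its underside
- lid: the dish's loose clear glass lid, 110 g: disc 140 mm diameter, 4 mm thick, with a skirt 12 mm deep, inside diameter 134 mm, that hangs round the dish's rim (5 mm play all round when centred); 38 mm high with its bar grip. Origin: on its axis, at the skirt's lower edge
Not all that is in view belongs to the job. Leave any green or pink look-alike of the dish alone.

How it is judged (in metres and radians):
On the way, in this order (a step that is already met when the one before it is completed fails the run):
1. the lid is raised edge-first: tilted more than 0.12 rad over the dish, its low side still at the rim (its middle less than 20 mm above its seat) (angle between lid_mid's own z axis and vertical above 0.12 rad and z of lid_mid in the frame of dish below 0.079 m and horizontal distance between lid_mid and dish below 0.025 m), for 0.1 s.
2. the lid lies flat on the cork pad (within 50 mm of its middle), let go (horizontal distance between lid_mid and pad below 0.05 m and angle between lid_mid's own z axis and vertical below 0.06 rad and height (world z) of lid_mid below 0.03 m and contact force between the fingers and lid below 0.1 N), for 0.2 s.
3. all studs are in the dish (horizontal distance between each of stud0_mid, stud1_mid, stud2_mid, stud3_mid and dish below 0.058 m and z of stud0_mid in the frame of dish between 0.018 and 0.049 m and z of stud1_mid in the frame of dish between 0.018 and 0.049 m and z of stud2_mid in the frame of dish between 0.018 and 0.049 m and z of stud3_mid in the frame of dish between 0.018 and 0.049 m), for 0.2 s.
4. stirring: the stick's tip, near the dish's floor (less than 12 mm above it), passes the left side of the dish (more than 16 mm from the middle that way, less than 14 mm sideways) (y of stick_tip in the frame of dish above 0.016 m and x of stick_tip in the frame of dish between -0.014 and 0.014 m and horizontal distance between stick_tip and dish below 0.06 m and z of stick_tip in the frame of dish below 0.028 m), for 0.02 s.
5. stirring: the stick's tip, near the dish's floor (less than 12 mm above it), passes the right side of the dish (more than 16 mm from the middle that way, less than 14 mm sideways) (y of stick_tip in the frame of dish below -0.016 m and x of stick_tip in the frame of dish between -0.014 and 0.014 m and horizontal distance between stick_tip and dish below 0.06 m and z of stick_tip in the frame of dish below 0.028 m), for 0.02 s.
6. stirring: the stick's tip, near the dish's floor (less than 12 mm above it), passes the near side of the dish (more than 16 mm from the middle that way, less than 14 mm sideways) (x of stick_tip in the frame of dish below -0.016 m and y of stick_tip in the frame of dish between -0.014 and 0.014 m and horizontal distance between stick_tip and dish below 0.06 m and z of stick_tip in the frame of dish below 0.028 m), for 0.02 s.
7. stirring: the stick's tip, near the dish's floor (less than 12 mm above it), passes the far side of the dish (more than 16 mm from the middle that way, less than 14 mm sideways) (x of stick_tip in the frame of dish above 0.016 m and y of stick_tip in the frame of dish between -0.014 and 0.014 m and horizontal distance between stick_tip and dish below 0.06 m and z of stick_tip in the frame of dish below 0.028 m), for 0.02 s.
At the end, for the whole second after the job is handed in: the lid sits flat (within 0.04 rad) and fully down on the dish, its axis within 4.5 mm of the dish's; all studs and beads are inside the dish; the stick hangs upright (within 0.12 rad) in its stand, within 20 mm of the slot's middle; everything at rest (all of step 3 and horizontal distance between lid_mid and dish below 0.0045 m and angle between lid_mid's own z axis and vertical below 0.04 rad and z of lid_mid in the frame of dish between 0.056 and 0.0615 m and linear speed of lid below 0.02 m/s and horizontal distance between stick_grip and stand_top below 0.02 m and angle between stick_grip's own z axis and vertical below 0.12 rad and height (world z) of stick_grip between 0.11 and 0.121 m and horizontal distance between each of bead0_center, bead1_center, bead2_center, bead3_center, bead4_center, bead5_center, bead6_center, bead7_center and dish below 0.058 m and height (world z) of each of bead0_center, bead1_center, bead2_center, bead3_center, bead4_center, bead5_center, bead6_center, bead7_center below 0.05 m); the robot touches nothing.
It fails at once if the lid is raised more than about 85 mm above its seat on the dish (height (world z) of lid_mid above 0.145 m).
It fails at once if the lid is slammed on the glass dish (over 45 N) (contact force between lid and dish above 45 N).
It fails at once if the chisel is moved more than 30 mm (distance of chisel from where it was at the start of the episode above 0.03 m).
It fails at once if the green abrasive block is moved more than 30 mm (distance of pad_green from where it was at the start of the episode above 0.03 m).
It fails at once if the tin is moved more than 30 mm (distance of tin from where it was at the start of the episode above 0.03 m).
Of stud0, stud1, stud2, stud3 only 2 to 4 are there at a start; the rules pass over those that are not, and their reading is None.
At some moment in a run one of stud0, stud1, stud2, stud3 may be knocked a few centimetres aside while the robot is not near it.
It also fails if it takes over 210 s, if anything falls off the work surface, if the arm or the gripper's body presses on something with over 40 N, if the wrist force passes 120 N, or if a joint passes its speed limit or range.

## Working session

There is one attempt and no reset: what is moved stays moved. The work goes in short steps, Python scripts to look and compute and a tool call to move; the robot and the scene stay as the last step left them, time stands still between calls to the robot, and variables do not carry over. Pictures are saved under pics/ and viewed, and the job is handed in when it is done.

Besides the shell and the picture viewer there is one more tool, called after "Request:" in YAML: its name, and indented under it one key for each argument. carry_out: Moves the arm, as the interface text tells. Its arguments: {"type":"object","properties":{"targets":{"type":"array","items":{"type":"array"}},"jaw":{"type":"number"},"squeeze":{"type":"number"}},"required":["targets"]}

```bash
ls; mkdir -p pics; python3 - <<'E'
from cell import env
import cv2,json
for c in ["scene","top"]:
    im=env.read_camera(c); cv2.imwrite(f"pics/{c}0.png",im[:,:,::-1])
    k=env.get_calibration(c); print(c,{a:(b.tolist() if hasattr(b,'tolist') else b) for a,b in k.items()})
print(env.get_obs())
E
```

```text
pics
scene {'fx': 414.48831843917685, 'fy': 414.48831843917685, 'cx': 280.8092199032969, 'cy': 208.57733397828923, 'D': [-0.10666896107560077, 0.0, 0.0, 0.0, 0.0], 'R': [[-0.8342809370301867, 0.5510455141146388, 0.018004429515189622], [0.4333703954716822, 0.6756088977586074, -0.596441713496061], [-0.34083048343238276, -0.48979736488014414, -0.8024544366627397]], 't': [0.42720899261860634, -0.1688193516107272, 1.1096557288748141]}
top {'fx': 541.9746190810552, 'fy': 541.9746190810552, 'cx': 277.5571051205233, 'cy': 210.06090920829422, 'D': [0.05190939280349415, 0.0, 0.0, 0.0, 0.0], 'R': [[0.027887006172298175, -0.9994851078617436, -0.015869280051246396], [-0.9968425866535557, -0.02662554728513641, -0.07480600019794503], [0.07434495491016319, 0.01790528956385919, -0.9970718270440905]], 't': [-0.004828099154029446, 0.489816837091478, 1.3085515680726583]}
{'time_s': 0.1, 'qpos': array([-73.10452836,  18.43524737,  -4.01467794,  83.16888823,
         1.29488617,  78.54377384,  -3.25978256]), 'joint_velocities': array([ 0.02279261, -0.00339662, -0.07405595, -0.20351065, -0.08389914,
        0.10012607,  0.06586669]), 'effort': array([-1.74525971e-04, -4.92572844e+01, -4.05953033e-01, -3.13401854e+01,
       -6.42274157e-02,  3.94182396e-02,  5.79898369e-05]), 'tool_pos': array([0.18003177, 0.62402715, 0.22155732]), 'tool_rot': array([-90.00583048,   0.10268131,  73.91352409]), 'force': array([ 0.03815151, -0.66997648,  0.32675494]), 'wrist_torque': array([0.00064986, 0.03037461, 0.04586759]), 'grip_width': 0.08686466458988391}
```

View pics/scene0.png

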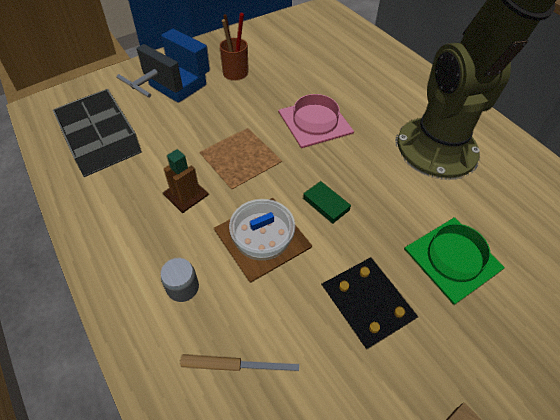

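View pics/top0.png

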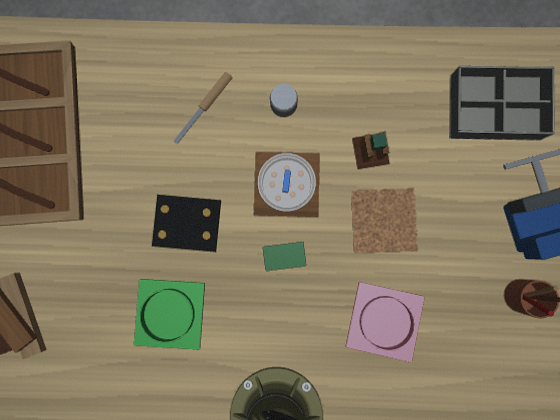

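```bash
cat > h.py <<'E'
from cell import env
import cv2,numpy as np
from scipy.spatial.transform import Rotation as Ro
K={}
def cal(c):
    if c not in K:
        k=env.get_calibration(c); K[c]=(np.array([[k['fx'],0,k['cx']],[0,k['fy'],k['cy']],[0,0,1.]]),np.array(k['D'],float),np.array(k['R']),np.array(k['t']))
    return K[c]
def bp(c,uv,z):
    M,D,R,t=cal(c); uv=np.array(uv,float).reshape(-1,1,2)
    n=cv2.undistortPoints(uv,M,D).reshape(-1,2); d=np.c_[n,np.ones(len(n))]@R
    o=-R.T@t; s=(z-o[2])/d[:,2]; return o+s[:,None]*d
def pj(c,X):
    M,D,R,t=cal(c); return cv2.projectPoints(np.array(X,float).reshape(-1,1,3),cv2.Rodrigues(R)[0],t,M,D)[0].reshape(-1,2)
def snap(c,name=None):
    im=env.read_camera(c)
    if name: cv2.imwrite(f'pics/{name}.png',im[:,:,::-1])
    return im
def tri(uv1,uv2):
    A=[];b=[]
    P=[]
    for c,uv in (('top',uv1),('scene',uv2)):
        M,D,R,t=cal(c); n=cv2.undistortPoints(np.array(uv,float).reshape(1,1,2),M,D).ravel()
        for i in range(2):
            A.append(R[i]-n[i]*R[2]); b.append(n[i]*t[2]-t[i])
    X,r,_,_=np.linalg.lstsq(np.array(A),np.array(b),rcond=None); return X,r
def pose():
    o=env.get_obs(); R=Ro.from_euler('xyz',o['tool_rot'],degrees=True).as_matrix(); return np.array(o['tool_pos']),R,o
def rect(mask,c,z):
    cs,_=cv2.findContours(mask.astype(np.uint8),cv2.RETR_EXTERNAL,cv2.CHAIN_APPROX_NONE)
    ct=max(cs,key=cv2.contourArea).reshape(-1,2)
    w=bp(c,ct,z)[:,:2]
    (cx,cy),(a,b),th=cv2.minAreaRect((w*1000).astype(np.float32)); return cx,cy,a,b,th
def go(tcp,yaw=None):
    p,R,o=pose(); d=R.T@(np.array(tcp)-p)*1000
    return d
E
python3 - <<'E'
from h import *
env.read_camera('top')
zs={'pad':.006,'mat':.003,'dish':.052,'pad_green':.022,'tin':.07,'chisel':.01,'lid':.05,'stick_grip':.137,'stand_top':.095}
for l in ['pad','mat','dish','lid','stick_grip','stud0_mid','pad_green','tin','chisel','bead0_center']:
    for d in env.outline_of('top',l):
        r=rect(d['mask'],'top',zs.get(l,.018)) if d['mask'].sum()>5 else None
        print(l,round(d['p'],2),np.round(d['xy'],1),d['mask'].sum(),np.round(r,1) if r else '')
env.read_camera('scene')
for l in ['dish','lid','stick_grip','stud0_mid']:
    for d in env.outline_of('scene',l):
        r=rect(d['mask'],'scene',zs.get(l,.018)) if d['mask'].sum()>5 else None
        print('S',l,round(d['p'],2),np.round(d['xy'],1),d['mask'].sum(),np.round(r,1) if r else '')
E
```

```text
pad 0.59 [387.1 221.9] 4113 [ 472.7 -253.7  159.8  159.     4.1]
mat 0.56 [187.9 223.5] 3125 [452.7 234.  159.7 129.5  86.3]
dish 0.85 [385.1 319.5] 4522 [ 234.  -248.8  157.   155.9   79.3]
dish 0.79 [171.4 314.7] 4402 [236.  255.1 159.  155.9  88.1]
dish 0.58 [277.8 208.4] 1472 [ 5.506e+02 -1.090e+01  1.569e+02  1.541e+02  3.000e-01]
lid 0.7 [387.6 221.9] 4066 [ 467.8 -244.5  153.1  154.2    4.6]
lid 0.62 [288.4 180.3] 2627 [554.5 -11.5 137.5 136.7   1.5]
stick_grip 0.48 [376.9 140.9] 200 [ 641.6 -213.3   30.5   34.6    8.5]
stud0_mid 0.43 [206.7 236. ] 44 [421.6 180.3  14.6  17.2   1.5]
pad_green 0.57 [285.2 258.3] 1008 [377.7 -10.1  59.9  99.6   8.5]
tin 0.64 [283.8 102.7] 761 [749.3   2.   82.2  62.    1.5]
tin 0.39 [205.2 235.7] 56 [421.6 173.8  16.4  18.8   1.5]
chisel 0.67 [211.3  99.4] 631 [742.7 204.7  25.3 216.4  52.7]
S dish 0.83 [454.2 258.5] 4675 [255.3 276.9 152.4 176.9  88.9]
S dish 0.66 [257.8 256.8] 1903 [571.6  17.3 153.9 156.8  89. ]
S dish 0.62 [314.9 120.6] 2472 [ 256.6 -227.7  182.3  166.4   77.7]
S lid 0.97 [259.4 227.4] 3056 [558.   -7.2 149.  139.7  57.3]
S stick_grip 0.62 [174.8 162.6] 334 [ 650.5 -195.9   66.9   37.1   83.7]
S stud0_mid 0.57 [367.2 272.9] 79 [426.4 186.5  22.2  18.9  50.3]
```

```bash
python3 - <<'E'
import cv2
a=cv2.imread('pics/top0.png'); s=cv2.imread('pics/scene0.png')
cv2.imwrite('pics/z1.png',cv2.resize(a[125:265,240:430],None,fx=4,fy=4,interpolation=cv2.INTER_CUBIC))
cv2.imwrite('pics/z2.png',cv2.resize(s[140:290,155:320],None,fx=4,fy=4,interpolation=cv2.INTER_CUBIC))
E
```

```text
(no output)
```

View pics/z1.png

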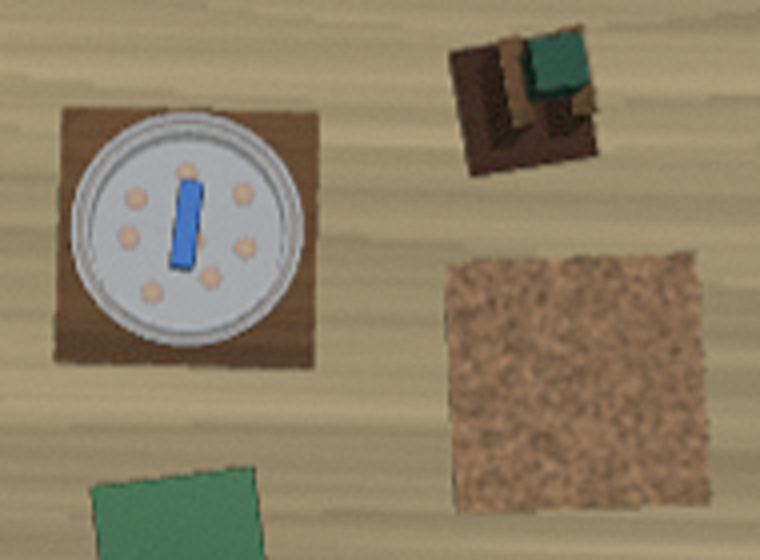

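View pics/z2.png

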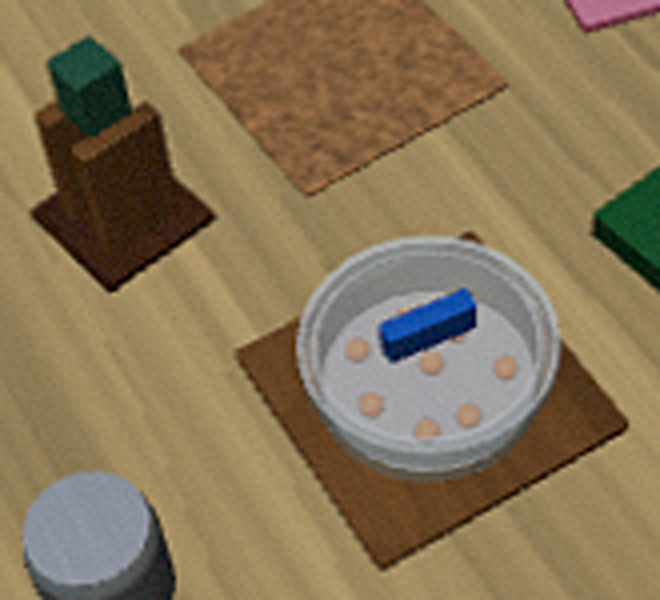

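```bash
cat >> h.py <<'E'
from scipy.optimize import minimize
def box(lx,ly,lz): return np.array([[a*lx/2,b*ly/2,c*lz/2] for a in(-1,1) for b in(-1,1) for c in(-1,1)])
def cyl(r,h): 
    t=np.linspace(0,2*np.pi,40); return np.r_[np.c_[r*np.cos(t),r*np.sin(t),t*0-h/2],np.c_[r*np.cos(t),r*np.sin(t),t*0+h/2]]
S=16
def hullmask(c,X,off,shape):
    uv=(pj(c,X)-off)*4+1.5
    m=np.zeros((shape[0]*4,shape[1]*4),np.uint8); h=cv2.convexHull(np.round(uv*S).astype(np.int32))
    cv2.fillConvexPoly(m,h,255,shift=4); return cv2.resize(m,(shape[1],shape[0]),interpolation=cv2.INTER_AREA)/255.
def fit(masks,model,p0,free=3,extra=None,step=(.006,.006,.1,.006)):
    """masks {cam:soft mask}; p0 x,y,z,yaw ; free: list of idx"""
    crops={}
    for c,m in masks.items():
        u=pj(c,np.array(p0[:3])[None]).ravel(); ys,xs=np.nonzero(m>0.3)
        x0,x1,y0,y1=max(xs.min()-12,0),min(xs.max()+13,560),max(ys.min()-12,0),min(ys.max()+13,420)
        crops[c]=(m[y0:y1,x0:x1].astype(float),np.array([x0,y0]))
    p0=np.array(p0,float)
    def f(v):
        p=p0.copy(); p[free]+=v; X=model@Ro.from_euler('z',p[3]).as_matrix().T+p[:3]
        e=0
        for c,(m,o) in crops.items():
            h=hullmask(c,X,o,m.shape); e+=((m-h)**2).sum()/m.sum()
        return e
    st=np.array([.006,.006,.006,.15])[free]
    sim=np.vstack([np.zeros(len(free)),np.diag(st)])
    r=minimize(f,np.zeros(len(free)),method='Nelder-Mead',options=dict(initial_simplex=sim,xatol=1e-5,fatol=1e-5,maxiter=600))
    p=p0.copy();p[free]+=r.x; return p,r.fun
def comp(m,near,rad=40):
    n,l,st,ce=cv2.connectedComponentsWithStats(m.astype(np.uint8))
    b=[i for i in range(1,n) if st[i,4]>8 and np.hypot(*(ce[i]-near))<rad]
    return [(ce[i],l==i) for i in b]
E
python3 - <<'E'
from h import *
T=cv2.imread('pics/top0.png'); Sc=cv2.imread('pics/scene0.png')
def hsv(i): return cv2.cvtColor(i,cv2.COLOR_BGR2HSV)
hT,hS=hsv(T),hsv(Sc)
for nm,pt,im in [('grip',(286,181),hT),('block',(379,140),hT),('stud',(206,235),hT),('tray',(262,160),hT),('wood',(262,140),hT),('sgrip',(261,220),hS),('sblk',(177,160),hS),('stud',(375,327),hS),('padT',(387,222),hT)]:
    print(nm,im[pt[1],pt[0]])
blue=lambda h:cv2.inRange(h,(100,110,60),(125,255,255))>0
green=lambda h:cv2.inRange(h,(70,60,20),(100,255,140))>0
yel=lambda h:cv2.inRange(h,(12,110,70),(30,255,255))>0
big=lambda L:max(L,key=lambda a:a[1].sum())[1]
bT,bS=big(comp(blue(hT),(286,181))),big(comp(blue(hS),(261,220)))
for ms in ({'top':bT},{'scene':bS},{'top':bT,'scene':bS}):
    print('grip',fit(ms,box(.052,.014,.022),[.555,-.012,.067,.0],[0,1,3]))
gT,gS=big(comp(green(hT),(379,140),20)),big(comp(green(hS),(177,160),20))
print(gT.sum(),gS.sum())
for ms in ({'top':gT},{'scene':gS},{'top':gT,'scene':gS}):
    print('block',fit(ms,box(.03,.03,.042),[.64,-.213,.116,-.1],[0,1,3]))
ts=[m for c,m in comp(yel(hT)&(np.arange(560)>150)[None],(187,223),40)]
ss=[m for c,m in comp(yel(hS),(370,300),45)]
print([m.sum() for m in ts],[m.sum() for m in ss])
for m in ts:
    u=np.argwhere(m).mean(0)[::-1]; w=bp('top',u,.012)[0]
    v=pj('scene',w[None])[0]
    s=min(ss,key=lambda q:np.hypot(*(np.argwhere(q).mean(0)[::-1]-v)))
    for ms in ({'top':m},{'scene':s},{'top':m,'scene':s}):
        p,e=fit(ms,cyl(.0097,.017),[w[0],w[1],.012,0],[0,1]); print('stud',p.round(4),round(e,3))
E
```

```text
grip [108 160 185]
block [ 78 109  82]
stud [ 21 129 138]
tray [ 15 120 108]
wood [ 21  74 166]
sgrip [109 219 183]
sblk [ 77 142  61]
stud [ 21 177 134]
padT [ 15 102 147]
grip (array([ 0.55650453, -0.01107282,  0.067     , -0.0943284 ]), np.float64(0.10136235757919726))
grip (array([ 0.55567121, -0.00933454,  0.067     ,  0.00092832]), np.float64(0.2066953935466046))
grip (array([ 0.55533755, -0.01064673,  0.067     , -0.0925692 ]), np.float64(0.33520420883742685))
210 286
block (array([ 0.64501507, -0.21831451,  0.116     ,  0.03210449]), np.float64(0.2326043096977353))
block (array([ 0.64507896, -0.21530756,  0.116     , -0.0721531 ]), np.float64(0.2574321871899727))
block (array([ 0.64490042, -0.21790302,  0.116     , -0.00506044]), np.float64(0.515568205215264))
[np.int64(55), np.int64(55), np.int64(56), np.int64(53)] [np.int64(83), np.int64(81), np.int64(85), np.int64(93)]
stud [0.4861 0.287  0.012  0.    ] 0.124
stud [0.4859 0.2887 0.012  0.    ] 0.186
stud [0.4862 0.2882 0.012  0.    ] 0.347
stud [0.4804 0.184  0.012  0.    ] 0.09
stud [0.4814 0.1864 0.012  0.    ] 0.215
stud [0.48   0.1849 0.012  0.    ] 0.363
stud [0.4236 0.2916 0.012  0.    ] 0.154
stud [0.423  0.2924 0.012  0.    ] 0.251
stud [0.4236 0.2922 0.012  0.    ] 0.429
stud [0.4241 0.1818 0.012  0.    ] 0.141
stud [0.4242 0.185  0.012  0.    ] 0.165
stud [0.4238 0.1836 0.012  0.    ] 0.358
```

```bash
cat > m.py <<'E'
from h import *
T=cv2.imread('pics/top0.png'); Sc=cv2.imread('pics/scene0.png')
ms={}
for c,im,l in (('top',T,(287,184)),('scene',Sc,(262,240))):
    env.read_camera(c)
    L=[d for d in env.outline_of(c,'dish') if np.hypot(*(np.array(d['xy'])-l))<40]
    L2=[d for d in env.outline_of(c,'lid') if np.hypot(*(np.array(d['xy'])-l))<40]
    m=np.zeros((420,560),np.uint8); m[L[0]['mask']]=1
    ms[c]=(L[0]['mask'],L2[0]['mask'])
# tray via hull in top
tr=ms['top'][0].astype(np.uint8)
cs=np.vstack(cv2.findContours(tr,cv2.RETR_EXTERNAL,cv2.CHAIN_APPROX_NONE)[0])
mm=np.zeros_like(tr); cv2.fillConvexPoly(mm,cv2.convexHull(cs),1)
print('tray',fit({'top':mm},box(.16,.16,.010),[.553,-.012,.005,0],[0,1]))
ma=cv2.findContours(ms['scene'][0].astype(np.uint8),cv2.RETR_EXTERNAL,cv2.CHAIN_APPROX_NONE)[0]
tr2=(ms['scene'][0]|ms['scene'][1]).astype(np.uint8)
# scene: model = tray hull + lid cylinder hull union not convex; use tray corners visible
h=cv2.convexHull(np.vstack(ma)); m2=np.zeros_like(tr); cv2.fillConvexPoly(m2,h,1)
print('trayS',fit({'scene':m2},box(.16,.16,.010),[.553,-.012,.005,0],[0,1]))
lm=lambda h:cyl(.07,.016)
print('lid top',fit({'top':ms['top'][1]},cyl(.07,.016),[.553,-.012,.048,0],[0,1]))
print('lid sc',fit({'scene':ms['scene'][1]},np.r_[cyl(.07,.016),cyl(.062,.07)-[0,0,.02]],[.553,-.012,.048,0],[0,1]))
# overlay of stand
hS=cv2.cvtColor(T,cv2.COLOR_BGR2HSV)
base=cv2.inRange(hS,(0,0,0),(20,255,75))>0
c,bm=max(comp(base,(370,150),25),key=lambda a:a[1].sum())
g=cv2.inRange(hS,(65,50,20),(100,255,140))>0
c,gm=max(comp(g,(379,140),12),key=lambda a:a[1].sum())
print(bm.sum(),gm.sum())
hh=np.vstack(cv2.findContours((bm|gm).astype(np.uint8),cv2.RETR_EXTERNAL,cv2.CHAIN_APPROX_NONE)[0])
mm=np.zeros_like(tr); cv2.fillConvexPoly(mm,cv2.convexHull(hh),1)
stand=np.r_[box(.08,.08,.008)+[0,0,.004],box(.052,.05,.095)+[0,0,.0475],box(.03,.03,.137)+[0,0,.0685]]
for y0 in (0,.15,.25):
    print('stand',fit({'top':mm},stand,[.645,-.217,0,y0],[0,1,3]))
    print('block',fit({'top':gm},box(.03,.03,.042),[.645,-.217,.116,y0],[0,1,3]))
p=[.645,-.217]
E
python3 m.py
cat > ov.py <<'E'
from h import *
import sys
E
python3 - <<'E'
from h import *
# overlays
for c in('top','scene'):
    im=cv2.imread(f'pics/{c}0.png'); im=cv2.resize(im,None,fx=4,fy=4,interpolation=cv2.INTER_CUBIC)
    def poly(X,col): 
        u=((pj(c,X)+.5)*4-.5).round().astype(np.int32); cv2.polylines(im,[u],True,col,1)
    def rc(x,y,z,lx,ly,yaw,col):
        a=np.array([[-1,-1],[1,-1],[1,1],[-1,1]])*[lx/2,ly/2]; r=np.array([[np.cos(yaw),-np.sin(yaw)],[np.sin(yaw),np.cos(yaw)]])
        w=a@r.T+[x,y]; poly(np.c_[w,np.full(4,z)],col)
    rc(.645,-.217,.008,.08,.08,.16,(0,255,0)); rc(.645,-.217,.137,.03,.03,.16,(0,0,255)); rc(.645,-.217,.095,.052,.05,.16,(255,255,0))
    rc(.553,-.0105,.010,.16,.16,0,(0,255,0)); rc(.5555,-.0105,.078,.052,.014,-.09,(0,0,255))
    a=np.linspace(0,6.28,60); poly(np.c_[.553+.07*np.cos(a),-.0105+.07*np.sin(a),a*0+.056],(0,255,255))
    rc(.470,-.252,.006,.155,.155,.07,(255,0,255))
    o=(240,125) if c=='top' else (150,130)
    cv2.imwrite(f'pics/ov_{c}.png',im[o[1]*4:o[1]*4+600,o[0]*4:o[0]*4+760])
E
```

```text
tray (array([ 0.55523163, -0.01136782,  0.005     ,  0.        ]), np.float64(0.009218552767009147))
trayS (array([ 0.557599  , -0.00910242,  0.005     ,  0.        ]), np.float64(0.008742811180574567))
lid top (array([ 0.55454401, -0.01096116,  0.048     ,  0.        ]), np.float64(0.012339139272298624))
lid sc (array([ 0.55545995, -0.01207116,  0.048     ,  0.        ]), np.float64(0.11668011486547844))
634 215
stand (array([ 0.64323477, -0.21725399,  0.        ,  0.17129282]), np.float64(0.061845235071076046))
block (array([ 0.64552231, -0.21704625,  0.116     ,  0.30919516]), np.float64(0.2060592795257638))
stand (array([ 0.64349182, -0.21679124,  0.        ,  0.19063663]), np.float64(0.06129547895752012))
block (array([ 0.64529392, -0.21699937,  0.116     ,  0.25368355]), np.float64(0.203958405979811))
stand (array([ 0.64377115, -0.21683205,  0.        ,  0.19125579]), np.float64(0.06121475158966686))
block (array([ 0.64562178, -0.21728821,  0.116     ,  0.33342268]), np.float64(0.20309719875182175))
```

View pics/ov_top.png

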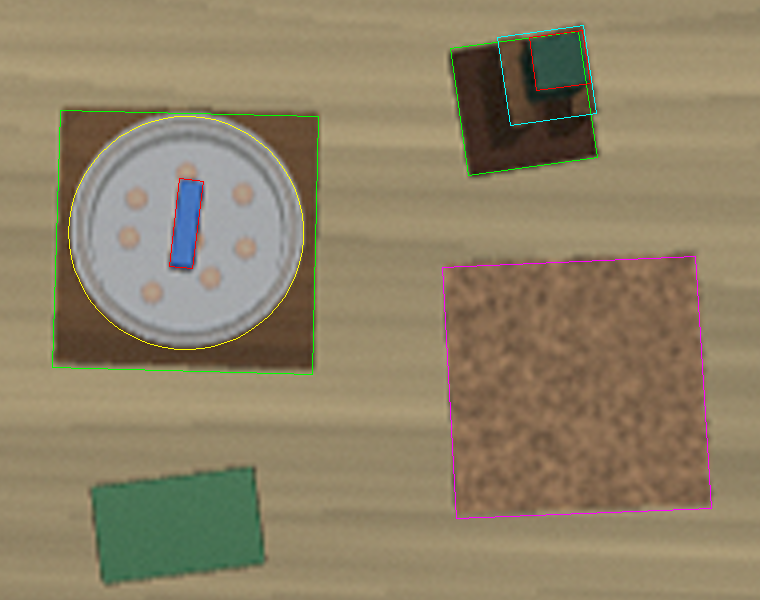

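View pics/ov_scene.png

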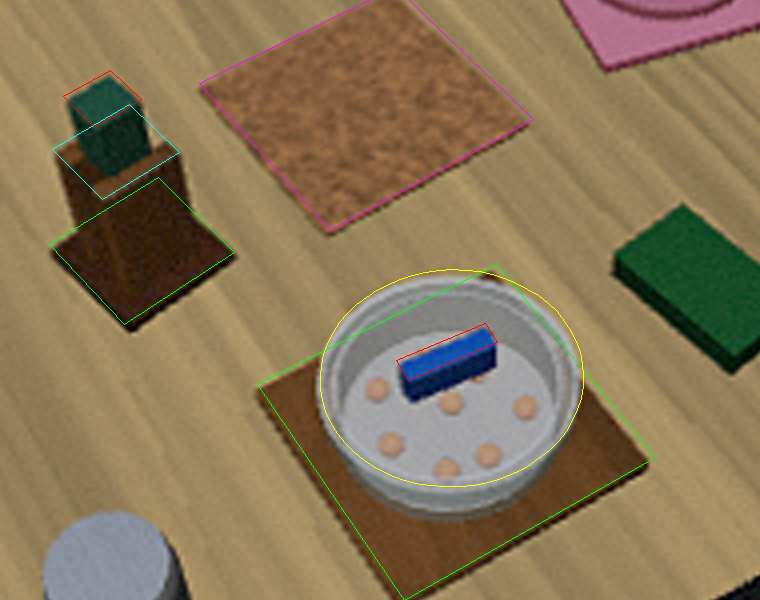

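```bash
cat >> h.py <<'E'
def plan(tcp,rot=None,n=None,turnfirst=False):
    p,R,o=pose(); d=R.T@(np.array(tcp)-p)*1000
    print('t',o['time_s'],'tcp',p.round(4),'rot',np.round(o['tool_rot'],2),'F',np.round(o['force'],1),'w',round(o['grip_width'],4))
    print('shift tool',d.round(1),'len',np.linalg.norm(d).round(1),'per row',(d/n).round(1) if n else '')
    if rot is not None:
        R2=Ro.from_euler('xyz',rot,degrees=True).as_matrix()
        print('turn',np.degrees(Ro.from_matrix(R.T@R2).as_rotvec()).round(2),'shift after turn',(R2.T@(np.array(tcp)-p)*1000).round(1))
E
python3 -c "
from h import *
plan([.556,-.0108,.22],[-90,0,84.7],18)"
```

```text
t 1.2 tcp [0.1801 0.6246 0.2226] rot [-9.000e+01 -1.000e-02  7.391e+01] F [-0.7 -0.5 -0.3] w 0.0871
shift tool [-506.3    2.6 -537.2] len 738.2 per row [-28.1   0.1 -29.8]
turn [  0.   -10.79   0.  ] shift after turn [-597.9    2.6 -432.9]
```

Request:
carry_out:
  targets:
    - [[0,0,0],[0,-5.4,0]]
    - [[0,0,0],[0,-5.4,0]]
    - [[-33,0,-24],[0,0,0]]
    - [[-33,0,-24],[0,0,0]]
    - [[-33,0,-24],[0,0,0]]
    - [[-33,0,-24],[0,0,0]]
    - [[-33,0,-24],[0,0,0]]
    - [[-33,0,-24],[0,0,0]]
    - [[-33,0,-24],[0,0,0]]
    - [[-33,0,-24],[0,0,0]]
    - [[-33,0,-24],[0,0,0]]
    - [[-33,0,-24],[0,0,0]]
  jaw: 1

```text
time_s: 2.4
tool_pos: [0.3894, 0.2723, 0.2229]
tool_rot: [-90.0, -0.0, 84.7]
force: [1.0, -0.4, 0.5]
grip_width: 0.0873
```

```bash
python3 -c "
from h import *
plan([.556,-.0108,.16],[-90,0,84.7],10)"
```

```text
t 2.4 tcp [0.3894 0.2723 0.2229] rot [-9.004e+01 -5.000e-02  8.472e+01] F [ 1.  -0.4  0.5] w 0.0873
shift tool [-266.7   62.8 -191.9] len 334.5 per row [-26.7   6.3 -19.2]
turn [0.04 0.02 0.05] shift after turn [-266.5   62.9 -192. ]
```

Request:
carry_out:
  targets:
    - [[-33,0,-24],[0,0,0]]
    - [[-33,0,-24],[0,0,0]]
    - [[-33,0,-24],[0,0,0]]
    - [[-33,0,-24],[0,0,0]]
    - [[-33,0,-24],[0,0,0]]
    - [[-33,0,-24],[0,0,0]]
    - [[-33,0,-24],[0,0,0]]
    - [[-33,0,-24],[0,0,0]]
    - [[0,0,0],[0,0,0]]
    - [[0,30,0],[0,0,0]]
    - [[0,30,0],[0,0,0]]
    - [[0,0,0],[0,0,0]]
  jaw: 0.5

```text
time_s: 3.6
tool_pos: [0.5524, -0.0061, 0.1588]
tool_rot: [-89.6, 0.1, 84.7]
force: [-0.1, 1.1, -0.2]
grip_width: 0.0436
```

```bash
python3 -c "
from h import *
plan([.556,-.0108,.061],[-90,0,84.7],10)
for c in('scene','top'):
    im=snap(c)
    o=(190,140) if c=='scene' else (220,110)
    cv2.imwrite('pics/a_%s.png'%c,cv2.resize(im[o[1]:o[1]+140,o[0]:o[0]+150,::-1],None,fx=4,fy=4,interpolation=cv2.INTER_CUBIC))
"
```

```text
t 3.6 tcp [ 0.5524 -0.0061  0.1588] rot [-8.957e+01  8.000e-02  8.474e+01] F [-0.1  1.1 -0.2] w 0.0436
shift tool [-4.2 97.8 -4.8] len 98.0 per row [-0.4  9.8 -0.5]
turn [-0.43  0.04 -0.08] shift after turn [-4.4 97.8 -4. ]
```

View pics/a_scene.png

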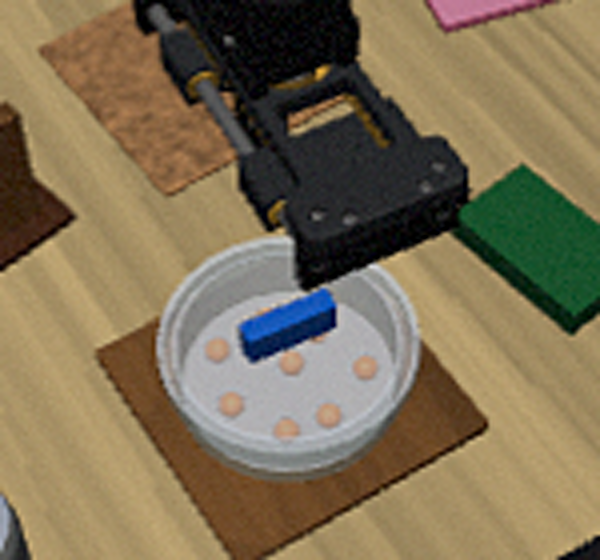

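View pics/a_top.png

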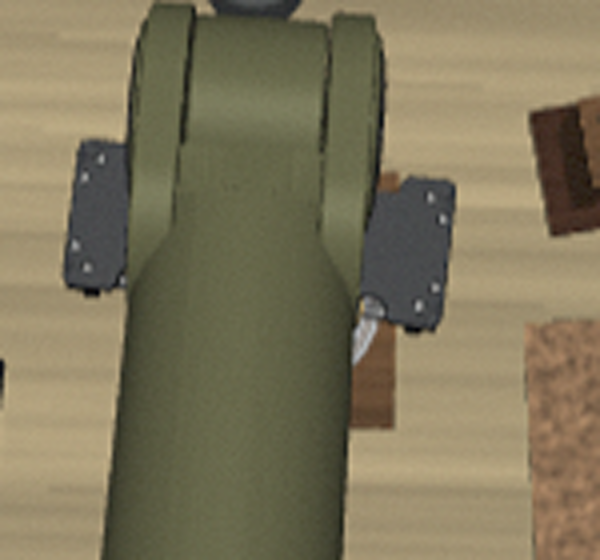

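Request:
carry_out:
  targets:
    - [[-4,0,-4],[0,0,0]]
    - [[0,20,0],[0,0,0]]
    - [[0,20,0],[0,0,0]]
    - [[0,15,0],[0,0,0]]
    - [[0,0,0],[0,0,0]]
    - [[0,0,0],[0,0,0]]
    - [[0,0,0],[0,0,0]]

```text
time_s: 4.4
tool_pos: [0.5602, -0.0111, 0.1089]
tool_rot: [-90.1, -0.0, 84.7]
force: [-0.3, 0.7, 0.3]
grip_width: 0.0436
```

```bash
python3 -c "
from h import *
plan([.556,-.0108,.061],[-90,0,84.7],10)
for c in('scene',):
    im=snap(c)
    o=(190,140) if c=='scene' else (220,110)
    cv2.imwrite('pics/b_%s.png'%c,cv2.resize(im[o[1]:o[1]+140,o[0]:o[0]+150,::-1],None,fx=4,fy=4,interpolation=cv2.INTER_CUBIC))
"
```

```text
t 4.4 tcp [ 0.5602 -0.0111  0.1089] rot [-9.012e+01 -3.000e-02  8.471e+01] F [-0.3  0.7  0.3] w 0.0436
shift tool [-0.1 47.9  4.4] len 48.1 per row [-0.   4.8  0.4]
turn [0.12 0.01 0.03] shift after turn [-0.  47.9  4.2]
```

View pics/b_scene.png

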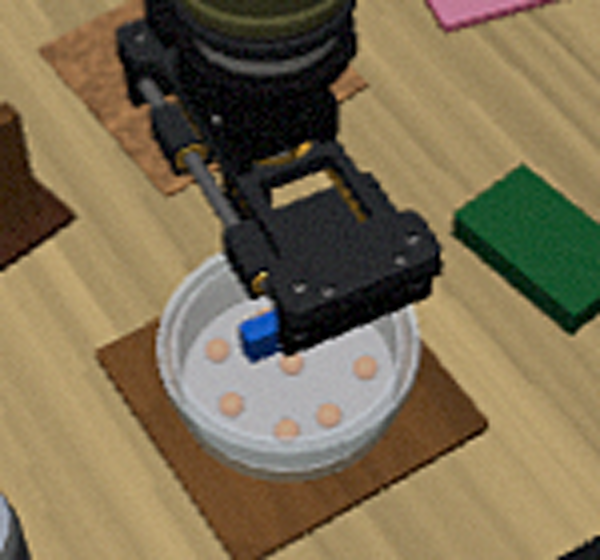

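Request:
carry_out:
  targets:
    - [[0,10,4],[0,0,0]]
    - [[0,15,0],[0,0,0]]
    - [[0,13,0],[0,0,0]]
    - [[0,8,0],[0,0,0]]
    - [[0,0,0],[0,0,0]]
    - [[0,0,0],[0,0,0]]
    - [[0,0,0],[0,0,0]]
    - [[0,0,0],[0,0,0]]
    - [[0,0,0],[0,0,0]]

```text
time_s: 5.35
tool_pos: [0.5556, -0.0107, 0.062]
tool_rot: [-90.1, -0.0, 84.7]
force: [-0.3, 0.2, -0.1]
grip_width: 0.0438
```

```bash
python3 -c "
from h import *
plan([.556,-.0108,.061],[-90,0,84.7],10)"
```

```text
t 5.35 tcp [ 0.5556 -0.0107  0.062 ] rot [-9.005e+01 -2.000e-02  8.472e+01] F [-0.3  0.2 -0.1] w 0.0438
shift tool [-0.1  1.  -0.4] len 1.1 per row [-0.   0.1 -0. ]
turn [0.05 0.02 0.02] shift after turn [-0.1  1.  -0.4]
```

Close with a firm grip.

Request:
carry_out:
  targets:
    - [[0,0,0],[0,0,0]]
    - [[0,0,0],[0,0,0]]
    - [[0,0,0],[0,0,0]]
    - [[0,0,0],[0,0,0]]
    - [[0,0,0],[0,0,0]]
    - [[0,0,0],[0,0,0]]
  jaw: 0
  squeeze: 25

```text
time_s: 5.95
tool_pos: [0.5552, -0.0106, 0.0616]
tool_rot: [-90.0, -0.0, 84.7]
force: [0.3, 0.5, -0.0]
grip_width: 0.014
```

```bash
python3 -c "
from h import *
plan([.556,-.0108,.061],[-90,0,84.7],10)
# tilt rows about pivot: low side toward tool -x (world -y) or +x
for sgn in (1,-1):
    # pivot in tool frame: lid disc underside at z=.052; TCP z .062 -> pivot tool y=+10mm ; x=sgn*62
    pv=np.array([sgn*62,10,0.]); a=np.radians(10/6)
    # raise the far side: rotation about tool z
    for s in (1,-1):
        R=Ro.from_rotvec([0,0,s*a]).as_matrix(); d=pv-R@pv; print(sgn,s,d.round(2))
"
```

```text
t 5.95 tcp [ 0.5552 -0.0106  0.0616] rot [-9.000e+01 -1.000e-02  8.471e+01] F [ 0.3  0.5 -0. ] w 0.014
shift tool [-0.1  0.6 -0.8] len 1.0 per row [-0.   0.1 -0.1]
turn [0.   0.01 0.01] shift after turn [-0.1  0.6 -0.8]
1 1 [ 0.32 -1.8   0.  ]
1 -1 [-0.26  1.81  0.  ]
-1 1 [0.26 1.81 0.  ]
-1 -1 [-0.32 -1.8   0.  ]
```

Request:
carry_out:
  targets:
    - [[0,-1,0],[0,0,0]]
    - [[0.3,-1.8,0],[0,0,1.67]]
    - [[0.3,-1.8,0],[0,0,1.67]]
    - [[0.3,-1.8,0],[0,0,1.67]]
    - [[0.3,-1.8,0],[0,0,1.67]]
    - [[0.3,-1.8,0],[0,0,1.67]]
    - [[0.3,-1.8,0],[0,0,1.67]]
    - [[0,0,0],[0,0,0]]
    - [[0,0,0],[0,0,0]]
    - [[0,0,0],[0,0,0]]
    - [[0,0,0],[0,0,0]]

```text
time_s: 7.05
tool_pos: [0.5553, -0.0088, 0.0732]
tool_rot: [-90.0, 10.0, 84.7]
force: [-1.1, 0.2, -1.5]
grip_width: 0.0139
```

```bash
python3 -c "
from h import *
plan([.5552,-.0106,.0916],[-90,0,84.7],10)
for c in('scene',):
    im=snap(c)
    o=(190,140) if c=='scene' else (220,110)
    cv2.imwrite('pics/c_%s.png'%c,cv2.resize(im[o[1]:o[1]+140,o[0]:o[0]+150,::-1],None,fx=4,fy=4,interpolation=cv2.INTER_CUBIC))
"
```

```text
t 7.05 tcp [ 0.5553 -0.0088  0.0732] rot [-90.    10.01  84.65] F [-1.1  0.2 -1.5] w 0.0139
shift tool [ -5.  -17.8  -0.1] len 18.5 per row [-0.5 -1.8 -0. ]
turn [-1.000e-02 -5.000e-02 -1.001e+01] shift after turn [ -1.8 -18.4  -0.1]
```

View pics/c_scene.png

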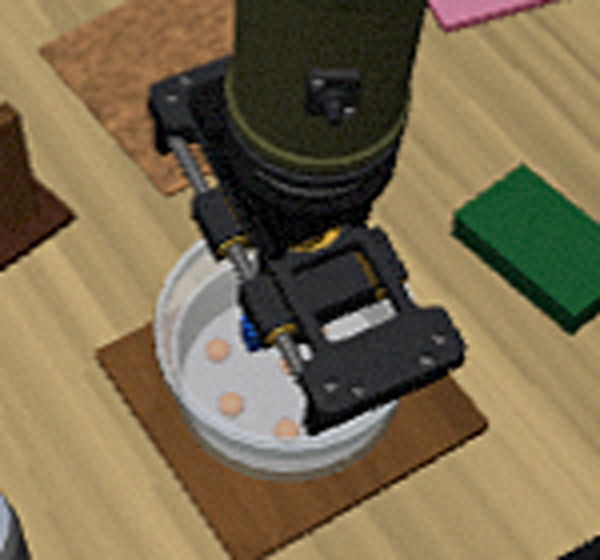

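Request:
carry_out:
  targets:
    - [[0,-3,0],[0,0,0]]
    - [[-0.3,-3,0],[0,0,-1.67]]
    - [[-0.3,-3,0],[0,0,-1.67]]
    - [[-0.3,-3,0],[0,0,-1.67]]
    - [[-0.3,-3,0],[0,0,-1.67]]
    - [[-0.3,-3,0],[0,0,-1.67]]
    - [[-0.3,-3,0],[0,0,-1.67]]
    - [[0,0,0],[0,0,0]]
    - [[0,0,0],[0,0,0]]
    - [[0,0,0],[0,0,0]]

```text
time_s: 8.1
tool_pos: [0.5554, -0.0072, 0.0942]
tool_rot: [-90.0, -0.0, 84.7]
force: [-0.1, 0.0, -1.5]
grip_width: 0.0138
```

```bash
python3 -c "
from h import *
plan([.4717,-.2526,.0936],[-90,0,84.7],18)
for c in('scene',):
    im=snap(c)
    o=(190,140) if c=='scene' else (220,110)
    cv2.imwrite('pics/d_%s.png'%c,cv2.resize(im[o[1]:o[1]+140,o[0]:o[0]+150,::-1],None,fx=4,fy=4,interpolation=cv2.INTER_CUBIC))
"
```

```text
t 8.1 tcp [ 0.5554 -0.0072  0.0942] rot [-9.000e+01 -1.000e-02  8.474e+01] F [-0.1  0.  -1.5] w 0.0138
shift tool [-252.     0.5   60.9] len 259.3 per row [-14.    0.    3.4]
turn [-0.    0.04  0.01] shift after turn [-252.1    0.6   60.7]
```

View pics/d_scene.png

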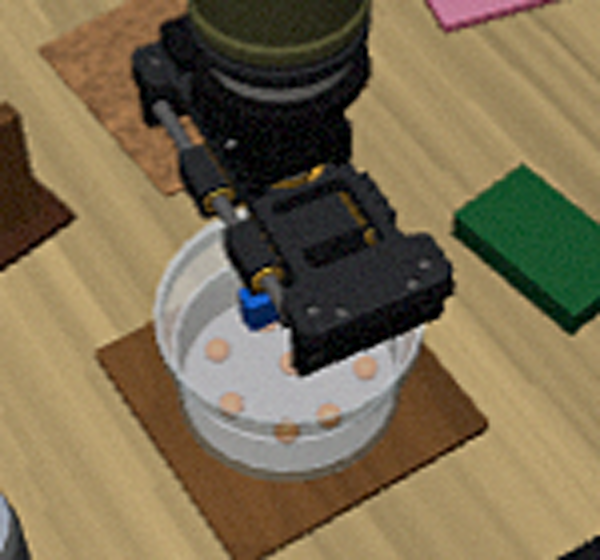

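Request:
carry_out:
  targets:
    - [[-10,0,2],[0,0,0]]
    - [[-20,0,5],[0,0,0]]
    - [[-27,0,7],[0,0,0]]
    - [[-27,0,7],[0,0,0]]
    - [[-27,0,7],[0,0,0]]
    - [[-27,0,7],[0,0,0]]
    - [[-27,0,7],[0,0,0]]
    - [[-27,0,7],[0,0,0]]
    - [[-27,0,6],[0,0,0]]
    - [[-20,0,4],[0,0,0]]
    - [[-13,0,2],[0,0,0]]
    - [[0,0,0],[0,0,0]]

```text
time_s: 9.35
tool_pos: [0.4701, -0.2557, 0.0943]
tool_rot: [-90.0, 0.1, 84.5]
force: [0.5, 0.4, -1.9]
grip_width: 0.0138
```

Request:
carry_out:
  targets:
    - [[0,10,0],[0,0,0]]
    - [[0,15,0],[0,0,0]]
    - [[0,15,0],[0,0,0]]
    - [[0,10,0],[0,0,0]]
    - [[0,6,0],[0,0,0]]
    - [[0,4,0],[0,0,0]]
    - [[0,2,0],[0,0,0]]
    - [[0,2,0],[0,0,0]]
    - [[0,0,0],[0,0,0]]
    - [[0,0,0],[0,0,0]]
    - [[0,0,0],[0,0,0]]

```text
time_s: 10.45
tool_pos: [0.4718, -0.2529, 0.0305]
tool_rot: [-90.0, -0.0, 84.7]
force: [0.5, 0.5, -0.6]
grip_width: 0.0138
```

```bash
python3 -c "
from h import *
plan([.4717,-.2526,.0276],[-90,0,84.7],18)
for c in('scene',):
    im=snap(c)
    o=(160,90) if c=='scene' else (220,110)
    cv2.imwrite('pics/e_%s.png'%c,cv2.resize(im[o[1]:o[1]+140,o[0]:o[0]+150,::-1],None,fx=4,fy=4,interpolation=cv2.INTER_CUBIC))
"
```

```text
t 10.45 tcp [ 0.4718 -0.2529  0.0305] rot [-90.04  -0.    84.72] F [ 0.5  0.5 -0.6] w 0.0138
shift tool [0.3 2.9 0.1] len 2.9 per row [0.  0.2 0. ]
turn [0.04 0.02 0.  ] shift after turn [0.3 2.9 0.1]
```

View pics/e_scene.png

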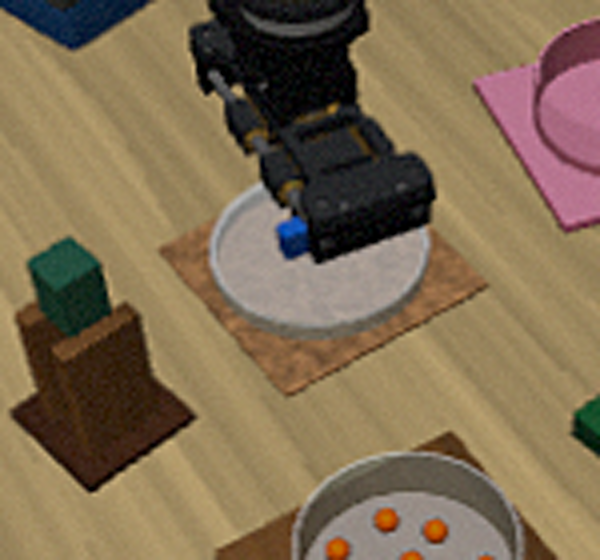

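Request:
carry_out:
  targets:
    - [[0,1,0],[0,0,0]]
    - [[0,1,0],[0,0,0]]
    - [[0,0,0],[0,0,0]]
    - [[0,0,0],[0,0,0]]
    - [[0,0,0],[0,0,0]]

```text
time_s: 11.0
tool_pos: [0.4716, -0.2529, 0.0282]
tool_rot: [-90.0, -0.0, 84.7]
force: [1.2, 0.9, -1.8]
grip_width: 0.0142
```

Request:
carry_out:
  targets:
    - [[0,1,0],[0,0,0]]
    - [[0,0,0],[0,0,0]]
    - [[0,0,0],[0,0,0]]
    - [[0,0,0],[0,0,0]]

```text
time_s: 11.4
tool_pos: [0.4717, -0.253, 0.0275]
tool_rot: [-90.0, -0.0, 84.7]
force: [-2.1, 1.4, 4.5]
grip_width: 0.0137
```

```bash
python3 -c "
from h import *
for i in range(4):
  plan([.4717,-.2526,.0276]); env.read_camera('top')"
```

```text
t 11.4 tcp [ 0.4717 -0.253   0.0275] rot [-9.002e+01 -1.000e-02  8.471e+01] F [-2.1  1.4  4.5] w 0.0137
shift tool [ 0.4 -0.1  0. ] len 0.4 per row 
t 11.45 tcp [ 0.4717 -0.253   0.0276] rot [-9.002e+01 -1.000e-02  8.471e+01] F [-1.8  1.   4.4] w 0.0138
shift tool [ 0.4 -0.   0. ] len 0.4 per row 
t 11.5 tcp [ 0.4717 -0.2529  0.0275] rot [-9.002e+01 -1.000e-02  8.471e+01] F [-2.1  1.1  5.8] w 0.0135
shift tool [ 0.3 -0.1  0.1] len 0.3 per row 
t 11.55 tcp [ 0.4717 -0.253   0.0276] rot [-9.002e+01 -1.000e-02  8.471e+01] F [-1.9  1.2  5.4] w 0.0137
shift tool [ 0.4 -0.   0. ] len 0.4 per row
```

Request:
carry_out:
  targets:
    - [[0,0,0],[0,0,0]]
    - [[0,0,0],[0,0,0]]
    - [[0,0,0],[0,0,0]]
    - [[0,0,0],[0,0,0]]
    - [[0,-20,0],[0,0,0]]
    - [[0,-30,0],[0,0,0]]
    - [[0,-40,0],[0,0,0]]
    - [[0,-40,0],[0,0,0]]
    - [[0,0,0],[0,0,0]]
  jaw: 0.5

```text
time_s: 12.5
tool_pos: [0.4749, -0.2548, 0.1627]
tool_rot: [-90.6, 0.1, 84.7]
force: [-0.2, -0.2, 0.9]
grip_width: 0.0435
```

```bash
cat >> h.py <<'E'
def studs(im=None,roi=(0,560,0,420)):
    if im is None: im=env.read_camera('top')
    h=cv2.cvtColor(np.ascontiguousarray(im),cv2.COLOR_RGB2HSV); m=cv2.inRange(h,(12,110,70),(30,255,255))
    n,l,st,ce=cv2.connectedComponentsWithStats(m)
    return [(ce[i].round(1),st[i,4],bp('top',ce[i],.019)[0].round(4)[:2]) for i in range(1,n) if 30<st[i,4]<150]
E
python3 -c "
from h import *
plan([.4236,.2919,.12],[-90,0,84.7],18)
im=snap('top','top1'); snap('scene','scene1')
for s in studs(im): print(s)
"
```

```text
t 12.5 tcp [ 0.4749 -0.2548  0.1627] rot [-9.058e+01  9.000e-02  8.470e+01] F [-0.2 -0.2  0.9] w 0.0435
shift tool [539.7  40.8 102. ] len 550.7 per row [30.   2.3  5.7]
turn [ 0.58  0.   -0.09] shift after turn [539.6  42.7 101.5]
(array([368.3, 145.4]), np.int32(109), array([ 0.6548, -0.2099]))
(array([385.4, 150. ]), np.int32(33), array([ 0.6444, -0.2517]))
(array([164.4, 208.6]), np.int32(56), array([0.4859, 0.2858]))
(array([206.4, 212.1]), np.int32(57), array([0.4801, 0.1827]))
(array([161.7, 234.1]), np.int32(56), array([0.4234, 0.2897]))
(array([206.1, 235.1]), np.int32(54), array([0.4238, 0.1813]))
```

View pics/scene1.png

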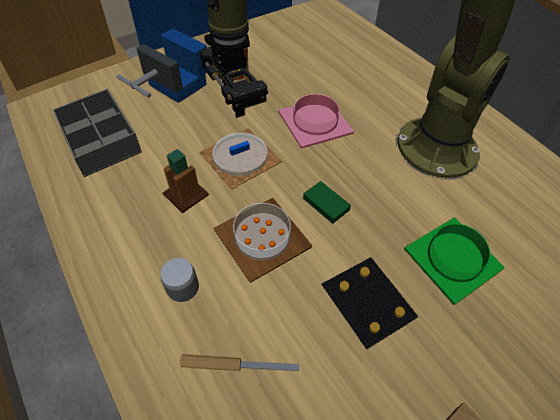

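View pics/top1.png

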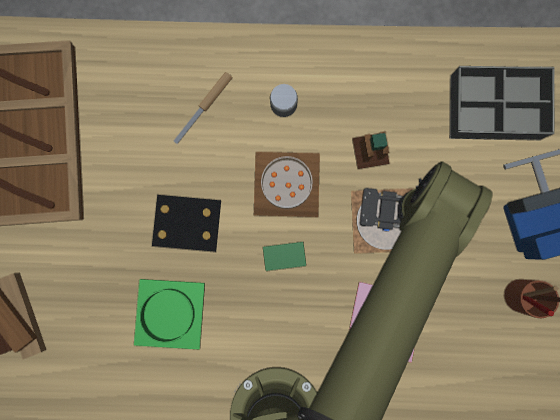

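Request:
carry_out:
  targets:
    - [[30,0,6],[0,0,0]]
    - [[46,0,9],[0,0,0]]
    - [[46,0,9],[0,0,0]]
    - [[46,0,9],[0,0,0]]
    - [[46,0,9],[0,0,0]]
    - [[46,0,9],[0,0,0]]
    - [[46,0,9],[0,0,0]]
    - [[46,0,9],[0,0,0]]
    - [[46,0,9],[0,0,0]]
    - [[46,0,8],[0,0,0]]
    - [[46,0,8],[0,0,0]]
    - [[46,20,8],[0,0,0]]

```text
time_s: 13.8
tool_pos: [0.4196, 0.2921, 0.1378]
tool_rot: [-90.1, -0.1, 84.7]
force: [1.0, 0.1, 0.5]
grip_width: 0.0435
```

Request:
carry_out:
  targets:
    - [[0,20,0],[0,0,0]]
    - [[0,20,0],[0,0,0]]
    - [[0,0,0],[0,0,0]]
    - [[0,0,0],[0,0,0]]
    - [[0,0,0],[0,0,0]]

```text
time_s: 14.3
tool_pos: [0.4199, 0.2894, 0.0981]
tool_rot: [-90.0, -0.0, 84.7]
force: [-0.2, 0.1, -1.0]
grip_width: 0.0435
```

```bash
python3 -c "
from h import *
plan([.4235,.292,.006],[-90,0,84.7],6)
im=snap('scene')
o=(300,220)
cv2.imwrite('pics/f.png',cv2.resize(im[o[1]:o[1]+140,o[0]:o[0]+150,::-1],None,fx=4,fy=4,interpolation=cv2.INTER_CUBIC))
"
```

```text
t 14.3 tcp [0.4199 0.2894 0.0981] rot [-9.003e+01 -4.000e-02  8.467e+01] F [-0.2  0.1 -1. ] w 0.0435
shift tool [ 2.8 92.1 -3.3] len 92.2 per row [ 0.5 15.4 -0.5]
turn [ 0.03 -0.03  0.04] shift after turn [ 2.9 92.1 -3.4]
```

View pics/f.png

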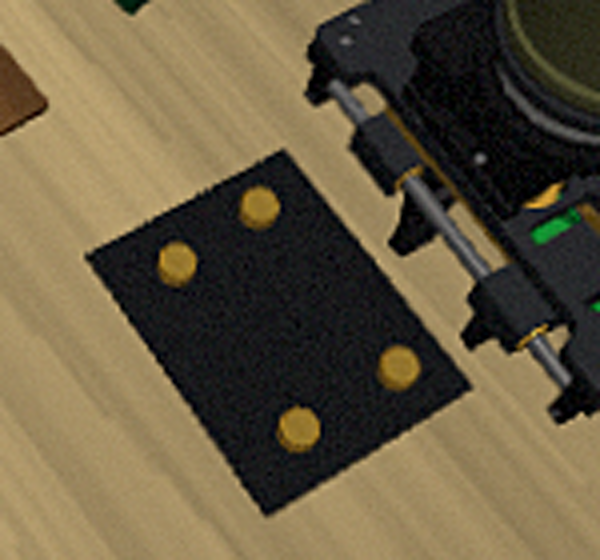

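Request:
carry_out:
  targets:
    - [[3,15,-3],[0,0,0]]
    - [[0,25,0],[0,0,0]]
    - [[0,25,0],[0,0,0]]
    - [[0,15,0],[0,0,0]]
    - [[0,8,0],[0,0,0]]
    - [[0,3,0],[0,0,0]]
    - [[0,0,0],[0,0,0]]
    - [[0,0,0],[0,0,0]]
    - [[0,0,0],[0,0,0]]

```text
time_s: 15.25
tool_pos: [0.4233, 0.2927, 0.0075]
tool_rot: [-90.1, -0.1, 84.7]
force: [-1.0, 0.8, -0.2]
grip_width: 0.0432
```

```bash
python3 -c "
from h import *
plan([.4235,.292,.006],[-90,0,84.7],6)
im=snap('scene')
o=(300,220)
cv2.imwrite('pics/g.png',cv2.resize(im[o[1]:o[1]+140,o[0]:o[0]+150,::-1],None,fx=4,fy=4,interpolation=cv2.INTER_CUBIC))
"
```

```text
t 15.25 tcp [0.4233 0.2927 0.0075] rot [-9.007e+01 -8.000e-02  8.471e+01] F [-1.   0.8 -0.2] w 0.0432
shift tool [-0.7  1.5 -0.2] len 1.7 per row [-0.1  0.3 -0. ]
turn [0.07 0.01 0.08] shift after turn [-0.7  1.5 -0.2]
```

View pics/g.png

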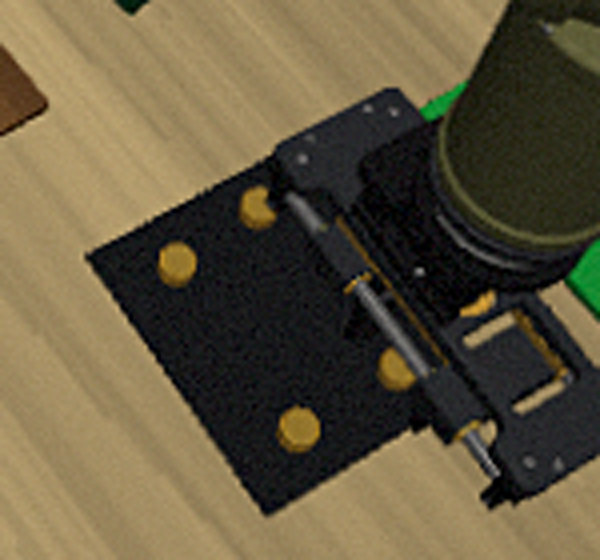

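Request:
carry_out:
  targets:
    - [[0,1,0],[0,0,0]]
    - [[0,0,0],[0,0,0]]
    - [[0,0,0],[0,0,0]]
    - [[0,0,0],[0,0,0]]
    - [[0,0,0],[0,0,0]]
    - [[0,-20,0],[0,0,0]]
    - [[0,-40,0],[0,0,0]]
    - [[0,-40,0],[0,0,0]]
    - [[0,-15,0],[0,0,0]]
    - [[0,0,0],[0,0,0]]
  jaw: 0
  squeeze: 20

```text
time_s: 16.3
tool_pos: [0.4244, 0.2935, 0.1234]
tool_rot: [-90.2, -0.2, 84.7]
force: [-0.2, -0.2, 0.4]
grip_width: 0.0185
```

```bash
python3 -c "
from h import *
plan([.580,-.011,.12],[-90,0,84.7],9)
"
```

```text
t 16.3 tcp [0.4244 0.2935 0.1234] rot [-90.23  -0.24  84.71] F [-0.2 -0.2  0.4] w 0.0185
shift tool [-288.8    2.9 -183. ] len 342.0 per row [-32.1   0.3 -20.3]
turn [0.23 0.01 0.24] shift after turn [-288.8    3.4 -183.1]
```

Request:
carry_out:
  targets:
    - [[-20,0,-12],[0,0,0]]
    - [[-34,0,-22],[0,0,0]]
    - [[-34,0,-22],[0,0,0]]
    - [[-34,0,-22],[0,0,0]]
    - [[-34,0,-22],[0,0,0]]
    - [[-34,0,-22],[0,0,0]]
    - [[-34,0,-22],[0,0,0]]
    - [[-34,0,-22],[0,0,0]]
    - [[-20,0,-11],[0,0,0]]
    - [[-11,0,-6],[0,0,0]]
    - [[0,0,0],[0,0,0]]
    - [[0,0,0],[0,0,0]]

```text
time_s: 17.5
tool_pos: [0.5774, -0.0108, 0.1195]
tool_rot: [-89.9, -0.0, 84.8]
force: [-0.6, 0.8, 0.2]
grip_width: 0.0186
```

```bash
python3 -c "
from h import *
plan([.580,-.011,.035],[-90,0,84.7],9)
im=snap('scene')
o=(190,140)
cv2.imwrite('pics/i.png',cv2.resize(im[o[1]:o[1]+140,o[0]:o[0]+150,::-1],None,fx=4,fy=4,interpolation=cv2.INTER_CUBIC))
"
```

```text
t 17.5 tcp [ 0.5774 -0.0108  0.1195] rot [-8.989e+01 -4.000e-02  8.478e+01] F [-0.6  0.8  0.2] w 0.0186
shift tool [ 0.  84.5 -2.8] len 84.6 per row [ 0.   9.4 -0.3]
turn [-0.11  0.08  0.04] shift after turn [ 0.1 84.5 -2.6]
```

View pics/i.png

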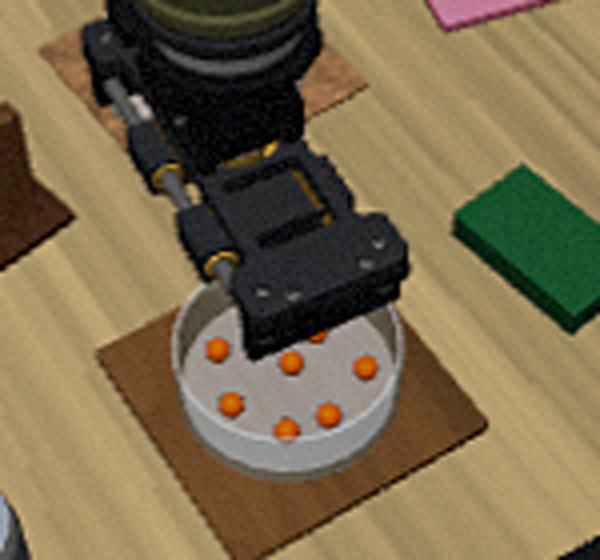

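Request:
carry_out:
  targets:
    - [[0,20,-2],[0,0,0]]
    - [[0,25,0],[0,0,0]]
    - [[0,20,0],[0,0,0]]
    - [[0,12,0],[0,0,0]]
    - [[0,5,0],[0,0,0]]
    - [[0,0,0],[0,0,0]]
    - [[0,0,0],[0,0,0]]

```text
time_s: 18.25
tool_pos: [0.581, -0.0122, 0.0394]
tool_rot: [-90.1, -0.0, 84.7]
force: [0.1, 0.3, 0.7]
grip_width: 0.0188
```

Request:
carry_out:
  targets:
    - [[0,0,0],[0,0,0]]
    - [[0,0,0],[0,0,0]]
    - [[0,0,0],[0,0,0]]
    - [[0,0,0],[0,0,0]]
    - [[0,-20,0],[0,0,0]]
    - [[0,-35,0],[0,0,0]]
    - [[0,-25,0],[0,0,0]]
    - [[0,0,0],[0,0,0]]
  jaw: 0.34

```text
time_s: 19.05
tool_pos: [0.5832, -0.0127, 0.1228]
tool_rot: [-90.4, -0.1, 84.7]
force: [0.4, 0.8, -0.5]
grip_width: 0.0296
```

```bash
python3 -c "
from h import *
plan([.4861,.2878,.10],[-90,0,84.7],9)
im=snap('scene','scene2')
o=(190,140)
cv2.imwrite('pics/j.png',cv2.resize(im[o[1]:o[1]+140,o[0]:o[0]+150,::-1],None,fx=4,fy=4,interpolation=cv2.INTER_CUBIC))
im=snap('top')
for s in studs(im): print(s)
"
```

```text
t 19.05 tcp [ 0.5832 -0.0127  0.1228] rot [-9.043e+01 -9.000e-02  8.470e+01] F [ 0.4  0.8 -0.5] w 0.0296
shift tool [290.3  22.3 124.6] len 316.7 per row [32.3  2.5 13.8]
turn [0.43 0.   0.09] shift after turn [290.3  22.8 124.4]
(array([368.4, 145.7]), np.int32(108), array([ 0.6543, -0.2101]))
(array([385.3, 150.2]), np.int32(32), array([ 0.6441, -0.2517]))
(array([164.3, 208.7]), np.int32(57), array([0.4857, 0.2861]))
(array([206.2, 212.1]), np.int32(55), array([0.4799, 0.183 ]))
(array([206.1, 235.1]), np.int32(54), array([0.4238, 0.1813]))
```

View pics/j.png

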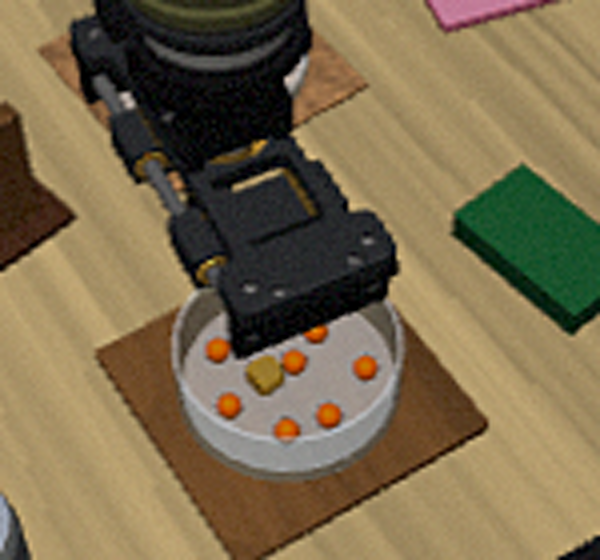

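Request:
carry_out:
  targets:
    - [[20,0,8],[0,0,0]]
    - [[36,0,15],[0,0,0]]
    - [[36,0,15],[0,0,0]]
    - [[36,0,15],[0,0,0]]
    - [[36,0,15],[0,0,0]]
    - [[36,0,15],[0,0,0]]
    - [[36,0,15],[0,0,0]]
    - [[30,10,15],[0,0,0]]
    - [[15,20,7],[0,0,0]]
    - [[9,20,3],[0,0,0]]
    - [[0,15,0],[0,0,0]]
    - [[0,0,0],[0,0,0]]
  jaw: 0.5

```text
time_s: 20.35
tool_pos: [0.4823, 0.2855, 0.05]
tool_rot: [-89.7, 0.3, 84.7]
force: [-0.4, -0.6, -0.7]
grip_width: 0.0437
```

Request:
carry_out:
  targets:
    - [[0,0,0],[0,0,0]]
    - [[0,0,0],[0,0,0]]

```text
time_s: 20.55
tool_pos: [0.4856, 0.2868, 0.0544]
tool_rot: [-90.1, -0.0, 84.6]
force: [0.4, 0.2, -0.0]
grip_width: 0.0435
```

```bash
python3 -c "
from h import *
plan([.4861,.2878,.006],[-90,0,84.7])"
```

```text
t 20.55 tcp [0.4856 0.2868 0.0544] rot [-9.007e+01 -4.000e-02  8.462e+01] F [ 0.4  0.2 -0. ] w 0.0435
shift tool [ 1.  48.4 -0.4] len 48.4 per row 
turn [ 0.07 -0.08  0.04] shift after turn [ 1.  48.4 -0.4]
```

Request:
carry_out:
  targets:
    - [[1,20,0],[0,0,0]]
    - [[0,18,0],[0,0,0]]
    - [[0,7,0],[0,0,0]]
    - [[0,3,0],[0,0,0]]
    - [[0,0,0],[0,0,0]]
    - [[0,0,0],[0,0,0]]

```text
time_s: 21.15
tool_pos: [0.4854, 0.2888, 0.0066]
tool_rot: [-90.1, -0.1, 84.7]
force: [-0.1, -0.5, -0.3]
grip_width: 0.0433
```

Request:
carry_out:
  targets:
    - [[0,0,0],[0,0,0]]
    - [[0,0,0],[0,0,0]]
    - [[0,0,0],[0,0,0]]
    - [[0,0,0],[0,0,0]]
    - [[0,0,0],[0,0,0]]
    - [[0,-20,0],[0,0,0]]
    - [[0,-40,0],[0,0,0]]
    - [[0,-40,0],[0,0,0]]
    - [[0,-15,0],[0,0,0]]
    - [[0,0,0],[0,0,0]]
    - [[0,0,0],[0,0,0]]
  jaw: 0

```text
time_s: 22.25
tool_pos: [0.4839, 0.2881, 0.1194]
tool_rot: [-89.9, 0.1, 84.7]
force: [-0.6, -0.4, -0.6]
grip_width: 0.0186
```

```bash
python3 -c "
from h import *
plan([.530,-.011,.12],[-90,0,84.7],9)"
```

```text
t 22.25 tcp [0.4839 0.2881 0.1194] rot [-8.993e+01  5.000e-02  8.472e+01] F [-0.6 -0.4 -0.6] w 0.0186
shift tool [-293.6   -0.5  -73.5] len 302.7 per row [-32.6  -0.1  -8.2]
turn [-0.07  0.02 -0.05] shift after turn [-293.6   -0.6  -73.6]
```

Request:
carry_out:
  targets:
    - [[-20,0,-5],[0,0,0]]
    - [[-36,0,-9],[0,0,0]]
    - [[-36,0,-9],[0,0,0]]
    - [[-36,0,-9],[0,0,0]]
    - [[-36,0,-9],[0,0,0]]
    - [[-36,0,-9],[0,0,0]]
    - [[-36,0,-9],[0,0,0]]
    - [[-30,0,-8],[0,0,0]]
    - [[-19,0,-4],[0,0,0]]
    - [[-9,0,-3],[0,0,0]]
    - [[0,0,0],[0,0,0]]
    - [[0,0,0],[0,0,0]]

```text
time_s: 23.45
tool_pos: [0.5306, -0.0097, 0.1195]
tool_rot: [-89.9, -0.0, 84.8]
force: [-0.5, 0.5, -0.4]
grip_width: 0.0189
```

Request:
carry_out:
  targets:
    - [[0,20,0],[0,0,0]]
    - [[0,25,0],[0,0,0]]
    - [[0,20,0],[0,0,0]]
    - [[0,12,0],[0,0,0]]
    - [[0,3,0],[0,0,0]]
    - [[0,0,0],[0,0,0]]
    - [[0,0,0],[0,0,0]]

```text
time_s: 24.15
tool_pos: [0.532, -0.0107, 0.0415]
tool_rot: [-90.1, -0.0, 84.7]
force: [0.9, 0.6, -0.4]
grip_width: 0.0189
```

Request:
carry_out:
  targets:
    - [[0,0,0],[0,0,0]]
    - [[0,0,0],[0,0,0]]
    - [[0,0,0],[0,0,0]]
    - [[0,0,0],[0,0,0]]
    - [[0,-20,0],[0,0,0]]
    - [[0,-35,0],[0,0,0]]
    - [[0,-25,0],[0,0,0]]
    - [[0,0,0],[0,0,0]]
  jaw: 0.34

```text
time_s: 24.95
tool_pos: [0.534, -0.0111, 0.1244]
tool_rot: [-90.4, -0.1, 84.7]
force: [-0.2, -0.4, 0.3]
grip_width: 0.0294
```

```bash
python3 -c "
from h import *
plan([.4805,.1849,.055],[-90,0,84.7],9)
im=snap('scene','scene3')
im=snap('top')
for s in studs(im): print(s)
"
```

```text
t 24.95 tcp [ 0.534  -0.0111  0.1244] rot [-90.41  -0.11  84.7 ] F [-0.2 -0.4  0.3] w 0.0294
shift tool [190.1  69.3  71.9] len 214.7 per row [21.1  7.7  8. ]
turn [0.41 0.   0.11] shift after turn [190.2  69.4  71.4]
(array([368.3, 145.4]), np.int32(111), array([ 0.6548, -0.21  ]))
(array([385.4, 150.1]), np.int32(31), array([ 0.6442, -0.2518]))
(array([254.7, 204.6]), np.int32(45), array([0.5017, 0.0648]))
(array([314.5, 209.5]), np.int32(87), array([ 0.4936, -0.0818]))
(array([206.4, 212.1]), np.int32(57), array([0.4801, 0.1827]))
(array([205.9, 235.1]), np.int32(54), array([0.4237, 0.1816]))
```

View pics/scene3.png

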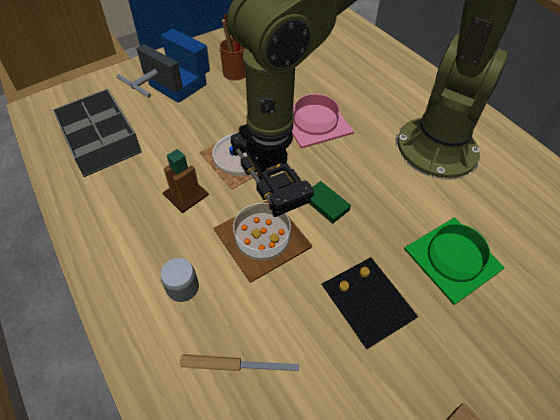

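Two studs are in the dish at (256,234) and (274,238); two remain on the mat at (344,286) and (365,272), unmoved. Next one.

Request:
carry_out:
  targets:
    - [[20,0,7],[0,0,0]]
    - [[30,0,12],[0,0,0]]
    - [[32,0,12],[0,0,0]]
    - [[32,0,12],[0,0,0]]
    - [[32,0,12],[0,0,0]]
    - [[25,20,10],[0,0,0]]
    - [[13,20,4],[0,0,0]]
    - [[6,20,2],[0,0,0]]
    - [[0,5,0],[0,0,0]]
    - [[0,0,0],[0,0,0]]
    - [[0,0,0],[0,0,0]]
  jaw: 0.5

```text
time_s: 26.15
tool_pos: [0.4785, 0.1839, 0.0558]
tool_rot: [-90.0, 0.0, 84.6]
force: [0.5, -0.4, 0.5]
grip_width: 0.0432
```

```bash
python3 -c "
from h import *
plan([.4805,.1849,.006],[-90,0,84.7])"
```

```text
t 26.15 tcp [0.4785 0.1839 0.0558] rot [-9.002e+01  1.000e-02  8.464e+01] F [ 0.5 -0.4  0.5] w 0.0432
shift tool [ 1.2 49.8 -1.9] len 49.8 per row 
turn [ 0.02 -0.06 -0.01] shift after turn [ 1.2 49.8 -1.9]
```

Request:
carry_out:
  targets:
    - [[1,20,-2],[0,0,0]]
    - [[0,19,0],[0,0,0]]
    - [[0,7,0],[0,0,0]]
    - [[0,3,0],[0,0,0]]
    - [[0,0,0],[0,0,0]]
    - [[0,0,0],[0,0,0]]

```text
time_s: 26.75
tool_pos: [0.4809, 0.1857, 0.0075]
tool_rot: [-90.1, -0.1, 84.7]
force: [0.4, -0.4, -0.3]
grip_width: 0.0432
```

Request:
carry_out:
  targets:
    - [[0,0,0],[0,0,0]]
    - [[0,0,0],[0,0,0]]
    - [[0,0,0],[0,0,0]]
    - [[0,0,0],[0,0,0]]
    - [[0,0,0],[0,0,0]]
    - [[0,-20,0],[0,0,0]]
    - [[0,-40,0],[0,0,0]]
    - [[0,-40,0],[0,0,0]]
    - [[0,-15,0],[0,0,0]]
    - [[0,0,0],[0,0,0]]
    - [[0,0,0],[0,0,0]]
  jaw: 0

```text
time_s: 27.85
tool_pos: [0.4796, 0.1853, 0.1208]
tool_rot: [-90.0, 0.0, 84.7]
force: [0.8, -0.4, -0.6]
grip_width: 0.0184
```

```bash
python3 -c "
from h import *
plan([.556,.012,.12],[-90,0,84.7],9)
im=snap('scene')
o=(190,140)
cv2.imwrite('pics/k.png',cv2.resize(im[o[1]:o[1]+140,o[0]:o[0]+150,::-1],None,fx=4,fy=4,interpolation=cv2.INTER_CUBIC))
"
```

```text
t 27.85 tcp [0.4796 0.1853 0.1208] rot [-8.996e+01  1.000e-02  8.471e+01] F [ 0.8 -0.4 -0.6] w 0.0184
shift tool [-165.6    0.8  -92. ] len 189.4 per row [-18.4   0.1 -10.2]
turn [-0.04  0.01 -0.01] shift after turn [-165.5    0.8  -92.1]
```

View pics/k.png

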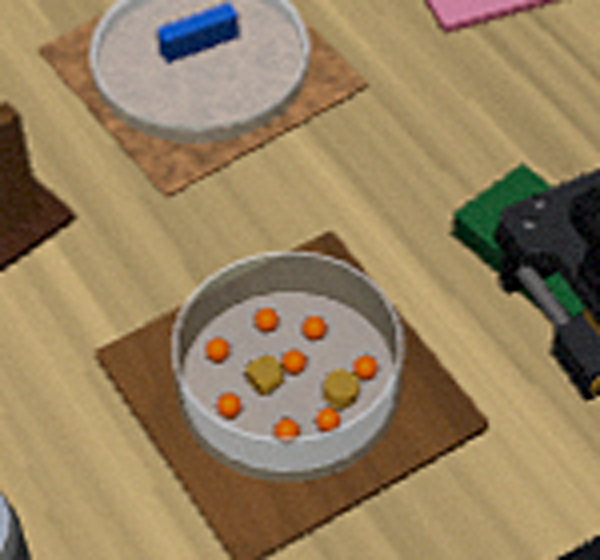

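Request:
carry_out:
  targets:
    - [[-12,0,-7],[0,0,0]]
    - [[-24,0,-13],[0,0,0]]
    - [[-28,0,-16],[0,0,0]]
    - [[-28,0,-16],[0,0,0]]
    - [[-28,0,-16],[0,0,0]]
    - [[-24,0,-13],[0,0,0]]
    - [[-13,0,-7],[0,0,0]]
    - [[-7,0,-4],[0,0,0]]
    - [[0,0,0],[0,0,0]]
    - [[0,0,0],[0,0,0]]
    - [[0,0,0],[0,0,0]]

```text
time_s: 29.0
tool_pos: [0.5562, 0.015, 0.1212]
tool_rot: [-90.0, -0.0, 84.8]
force: [-0.0, 0.3, -1.5]
grip_width: 0.0184
```

Request:
carry_out:
  targets:
    - [[0,20,0],[0,0,0]]
    - [[0,25,0],[0,0,0]]
    - [[0,20,0],[0,0,0]]
    - [[0,10,0],[0,0,0]]
    - [[0,2,0],[0,0,0]]
    - [[0,0,0],[0,0,0]]
    - [[0,0,0],[0,0,0]]

```text
time_s: 29.7
tool_pos: [0.5575, 0.0139, 0.0457]
tool_rot: [-90.1, -0.0, 84.7]
force: [0.4, -0.6, -0.7]
grip_width: 0.0184
```

Request:
carry_out:
  targets:
    - [[0,0,0],[0,0,0]]
    - [[0,0,0],[0,0,0]]
    - [[0,0,0],[0,0,0]]
    - [[0,0,0],[0,0,0]]
    - [[0,-20,0],[0,0,0]]
    - [[0,-35,0],[0,0,0]]
    - [[0,-25,0],[0,0,0]]
    - [[0,0,0],[0,0,0]]
  jaw: 0.34

```text
time_s: 30.5
tool_pos: [0.5594, 0.0137, 0.1286]
tool_rot: [-90.4, -0.1, 84.7]
force: [0.1, 0.6, 0.4]
grip_width: 0.0295
```

```bash
python3 -c "
from h import *
plan([.424,.183,.055],[-90,0,84.7],9)
im=snap('scene','scene4')
im=snap('top')
for s in studs(im): print(s)
"
```

```text
t 30.5 tcp [0.5594 0.0137 0.1286] rot [-90.41  -0.12  84.7 ] F [0.1 0.6 0.4] w 0.0295
shift tool [155.9  72.8 151. ] len 228.9 per row [17.3  8.1 16.8]
turn [0.41 0.   0.12] shift after turn [156.   73.6 150.5]
(array([368.4, 145.5]), np.int32(112), array([ 0.6547, -0.2102]))
(array([385.4, 150.1]), np.int32(32), array([ 0.6443, -0.2519]))
(array([307.5, 154.8]), np.int32(55), array([ 0.6281, -0.0614]))
(array([206.1, 235.1]), np.int32(54), array([0.4238, 0.1813]))
```

View pics/scene4.png

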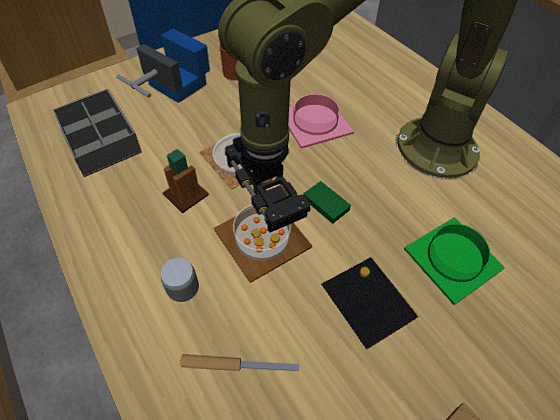

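Three studs in the dish, one left on the mat at (365,272).

Request:
carry_out:
  targets:
    - [[10,0,10],[0,0,0]]
    - [[22,0,21],[0,0,0]]
    - [[25,0,24],[0,0,0]]
    - [[25,0,24],[0,0,0]]
    - [[25,0,24],[0,0,0]]
    - [[22,20,21],[0,0,0]]
    - [[15,20,15],[0,0,0]]
    - [[12,20,11],[0,0,0]]
    - [[0,10,0],[0,0,0]]
    - [[0,0,0],[0,0,0]]
    - [[0,0,0],[0,0,0]]
  jaw: 0.5

```text
time_s: 31.7
tool_pos: [0.4221, 0.182, 0.0546]
tool_rot: [-90.0, 0.0, 84.6]
force: [-0.6, 0.1, 0.1]
grip_width: 0.0436
```

```bash
python3 -c "
from h import *
plan([.424,.183,.006],[-90,0,84.7])"
```

```text
t 31.7 tcp [0.4221 0.182  0.0546] rot [-9.001e+01  3.000e-02  8.464e+01] F [-0.6  0.1  0.1] w 0.0436
shift tool [ 1.2 48.6 -1.8] len 48.7 per row 
turn [ 0.01 -0.06 -0.03] shift after turn [ 1.1 48.6 -1.8]
```

Request:
carry_out:
  targets:
    - [[1,20,-1],[0,0,0]]
    - [[0,18,0],[0,0,0]]
    - [[0,7,0],[0,0,0]]
    - [[0,3,0],[0,0,0]]
    - [[0,0,0],[0,0,0]]
    - [[0,0,0],[0,0,0]]

```text
time_s: 32.3
tool_pos: [0.4235, 0.1839, 0.0074]
tool_rot: [-90.1, -0.1, 84.7]
force: [-0.0, -0.6, 0.7]
grip_width: 0.0434
```

Request:
carry_out:
  targets:
    - [[0,0,0],[0,0,0]]
    - [[0,0,0],[0,0,0]]
    - [[0,0,0],[0,0,0]]
    - [[0,0,0],[0,0,0]]
    - [[0,0,0],[0,0,0]]
    - [[0,-20,0],[0,0,0]]
    - [[0,-40,0],[0,0,0]]
    - [[0,-40,0],[0,0,0]]
    - [[0,-15,0],[0,0,0]]
    - [[0,0,0],[0,0,0]]
    - [[0,0,0],[0,0,0]]
  jaw: 0

```text
time_s: 33.4
tool_pos: [0.4222, 0.1836, 0.1208]
tool_rot: [-90.0, 0.0, 84.7]
force: [0.3, -1.0, -0.2]
grip_width: 0.0188
```

```bash
python3 -c "
from h import *
plan([.556,-.036,.12],[-90,0,84.7],9)
im=snap('scene')
o=(190,140)
cv2.imwrite('pics/l.png',cv2.resize(im[o[1]:o[1]+140,o[0]:o[0]+150,::-1],None,fx=4,fy=4,interpolation=cv2.INTER_CUBIC))
"
```

```text
t 33.4 tcp [0.4222 0.1836 0.1208] rot [-8.996e+01  2.000e-02  8.472e+01] F [ 0.3 -1.  -0.2] w 0.0188
shift tool [-206.3    0.8 -153.4] len 257.1 per row [-22.9   0.1 -17. ]
turn [-0.04  0.02 -0.02] shift after turn [-206.3    0.8 -153.5]
```

View pics/l.png

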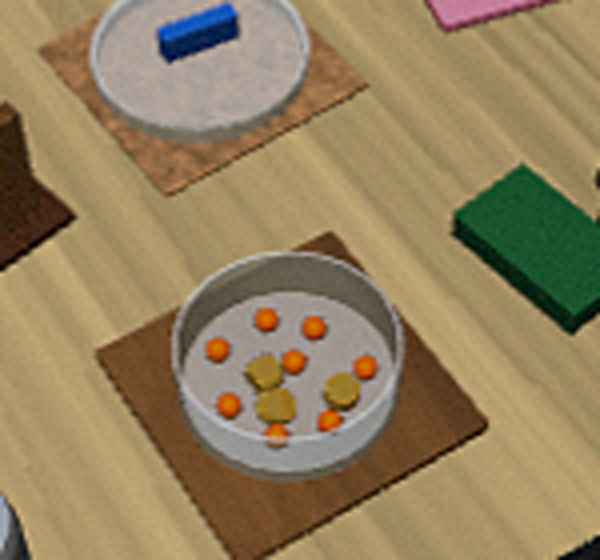

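Request:
carry_out:
  targets:
    - [[-14,0,-10],[0,0,0]]
    - [[-28,0,-21],[0,0,0]]
    - [[-33,0,-25],[0,0,0]]
    - [[-33,0,-25],[0,0,0]]
    - [[-33,0,-25],[0,0,0]]
    - [[-28,0,-21],[0,0,0]]
    - [[-19,0,-15],[0,0,0]]
    - [[-12,0,-11],[0,0,0]]
    - [[0,0,0],[0,0,0]]
    - [[0,0,0],[0,0,0]]
    - [[0,0,0],[0,0,0]]

```text
time_s: 34.55
tool_pos: [0.5555, -0.0281, 0.1205]
tool_rot: [-89.9, -0.0, 84.8]
force: [0.1, -0.6, -0.5]
grip_width: 0.0187
```

Request:
carry_out:
  targets:
    - [[0,20,0],[0,0,0]]
    - [[0,25,0],[0,0,0]]
    - [[0,20,0],[0,0,0]]
    - [[0,12,0],[0,0,0]]
    - [[0,3,0],[0,0,0]]
    - [[0,0,0],[0,0,0]]
    - [[0,0,0],[0,0,0]]

```text
time_s: 35.25
tool_pos: [0.5574, -0.0293, 0.0425]
tool_rot: [-90.1, -0.0, 84.7]
force: [0.2, 0.2, -1.0]
grip_width: 0.0183
```

Request:
carry_out:
  targets:
    - [[0,0,0],[0,0,0]]
    - [[0,0,0],[0,0,0]]
    - [[0,0,0],[0,0,0]]
    - [[0,0,0],[0,0,0]]
    - [[0,-20,0],[0,0,0]]
    - [[0,-35,0],[0,0,0]]
    - [[0,-35,0],[0,0,0]]
    - [[0,-30,0],[0,0,0]]
    - [[0,0,0],[0,0,0]]
  jaw: 0.32

```text
time_s: 36.15
tool_pos: [0.5597, -0.0297, 0.1664]
tool_rot: [-90.5, -0.1, 84.7]
force: [0.2, 0.1, 1.0]
grip_width: 0.0279
```

```bash
python3 -c "
from h import *
plan([.6455,-.217,.18],[-90,0,99.2],9)
im=snap('scene','scene5')
"
```

```text
t 36.15 tcp [ 0.5597 -0.0297  0.1664] rot [-90.49  -0.11  84.7 ] F [0.2 0.1 1. ] w 0.0279
shift tool [-178.5  -13.1 -102.8] len 206.5 per row [-19.8  -1.5 -11.4]
turn [  0.5  -14.5    0.05] shift after turn [-198.6  -13.6  -54.8]
```

View pics/scene5.png

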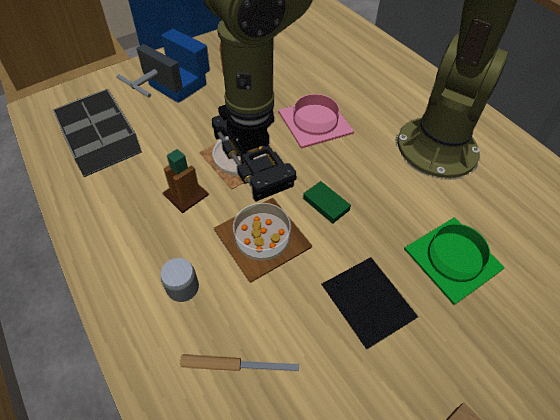

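Request:
carry_out:
  targets:
    - [[0,-10,0],[0,-7.2,0]]
    - [[0,-10,0],[0,-7.3,0]]
    - [[-15,-5,-4],[0,0,0]]
    - [[-28,0,-8],[0,0,0]]
    - [[-30,0,-8],[0,0,0]]
    - [[-30,0,-8],[0,0,0]]
    - [[-30,0,-8],[0,0,0]]
    - [[-30,0,-8],[0,0,0]]
    - [[-23,0,-7],[0,0,0]]
    - [[-12,0,-4],[0,0,0]]
    - [[0,0,0],[0,0,0]]
    - [[0,0,0],[0,0,0]]
  jaw: 0.75

```text
time_s: 37.4
tool_pos: [0.6422, -0.2149, 0.1856]
tool_rot: [-89.9, -0.1, 99.2]
force: [0.6, -0.2, -0.1]
grip_width: 0.0651
```

```bash
python3 -c "
from h import *
plan([.6455,-.217,.102],[-90,0,99.2],9)
im=snap('scene')
o=(130,80)
cv2.imwrite('pics/n.png',cv2.resize(im[o[1]:o[1]+180,o[0]:o[0]+190,::-1],None,fx=4,fy=4,interpolation=cv2.INTER_CUBIC)[:600])
"
```

```text
t 37.4 tcp [ 0.6422 -0.2149  0.1856] rot [-8.992e+01 -9.000e-02  9.924e+01] F [ 0.6 -0.2 -0.1] w 0.0651
shift tool [-2.8 83.6 -3. ] len 83.7 per row [-0.3  9.3 -0.3]
turn [-0.08  0.04  0.09] shift after turn [-2.6 83.6 -2.9]
```

View pics/n.png

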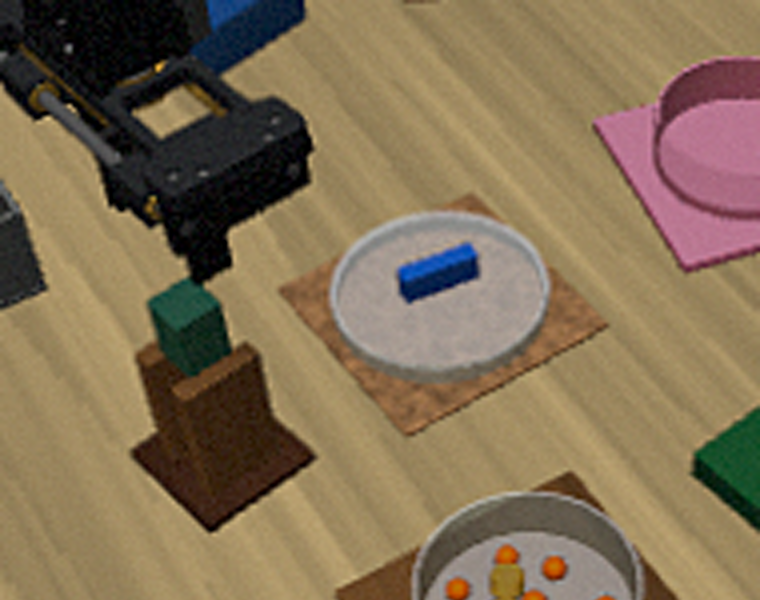

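Request:
carry_out:
  targets:
    - [[-3,15,-3],[0,0,0]]
    - [[0,20,0],[0,0,0]]
    - [[0,20,0],[0,0,0]]
    - [[0,15,0],[0,0,0]]
    - [[0,8,0],[0,0,0]]
    - [[0,5,0],[0,0,0]]
    - [[0,0,0],[0,0,0]]
    - [[0,0,0],[0,0,0]]
    - [[0,0,0],[0,0,0]]

```text
time_s: 38.35
tool_pos: [0.6467, -0.2189, 0.1045]
tool_rot: [-90.1, 0.0, 99.2]
force: [0.5, -0.2, -0.6]
grip_width: 0.0655
```

```bash
python3 -c "
from h import *
plan([.6455,-.217,.102],[-90,0,99.2],9)
im=snap('scene')
o=(130,80)
cv2.imwrite('pics/o.png',cv2.resize(im[o[1]:o[1]+150,o[0]:o[0]+150,::-1],None,fx=4,fy=4,interpolation=cv2.INTER_CUBIC)[:600])
"
```

```text
t 38.35 tcp [ 0.6467 -0.2189  0.1045] rot [-9.009e+01  4.000e-02  9.921e+01] F [ 0.5 -0.2 -0.6] w 0.0655
shift tool [2.1 2.5 0.8] len 3.4 per row [0.2 0.3 0.1]
turn [ 0.09  0.01 -0.04] shift after turn [2.1 2.5 0.8]
```

View pics/o.png

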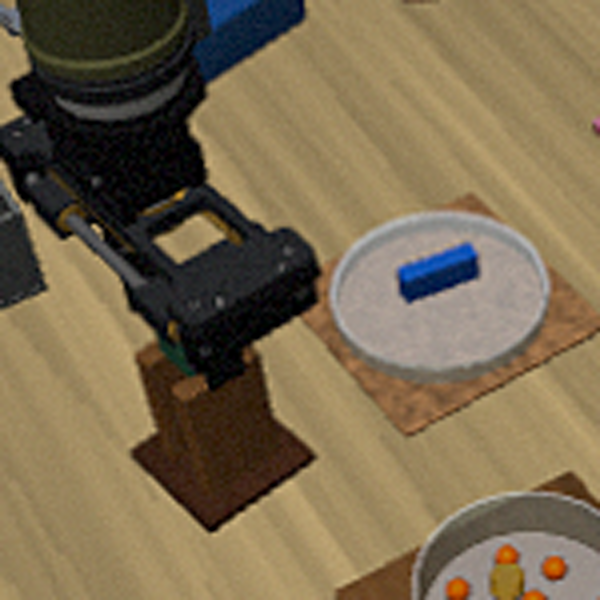

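Request:
carry_out:
  targets:
    - [[2,2,0],[0,0,0]]
    - [[0,0,0],[0,0,0]]
    - [[0,0,0],[0,0,0]]
    - [[0,0,0],[0,0,0]]
    - [[0,0,0],[0,0,0]]
    - [[0,0,0],[0,0,0]]
    - [[0,0,0],[0,0,0]]
  jaw: 0
  squeeze: 35

```text
time_s: 39.1
tool_pos: [0.6457, -0.2167, 0.1015]
tool_rot: [-90.0, -0.0, 99.2]
force: [0.3, 0.3, 0.1]
grip_width: 0.03
```

```bash
python3 -c "
from h import *
plan([.6455,-.217,.102],[-90,0,99.2],9)
im=snap('scene')
o=(130,80)
cv2.imwrite('pics/p.png',cv2.resize(im[o[1]:o[1]+150,o[0]:o[0]+150,::-1],None,fx=4,fy=4,interpolation=cv2.INTER_CUBIC)[:600])
"
```

```text
t 39.1 tcp [ 0.6457 -0.2167  0.1015] rot [-90.    -0.    99.21] F [0.3 0.3 0.1] w 0.03
shift tool [-0.3 -0.5  0.3] len 0.6 per row [-0.  -0.1  0. ]
turn [0.   0.01 0.  ] shift after turn [-0.3 -0.5  0.3]
```

View pics/p.png

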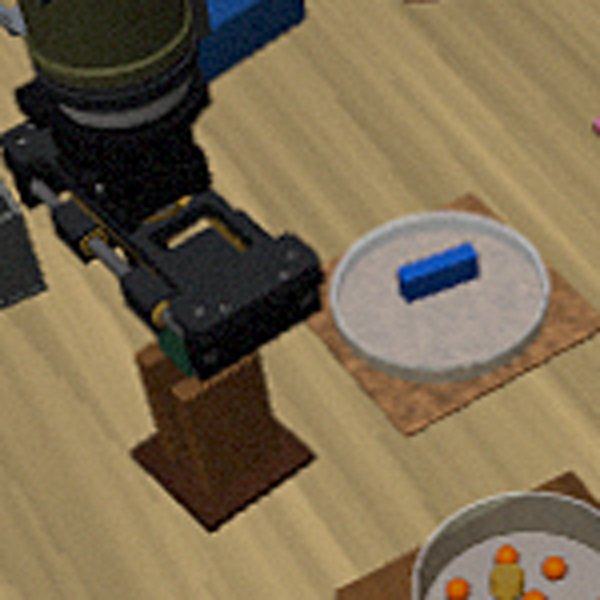

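Request:
carry_out:
  targets:
    - [[0,-5,0],[0,0,0]]
    - [[0,-15,0],[0,0,0]]
    - [[0,-25,0],[0,0,0]]
    - [[0,-25,0],[0,0,0]]
    - [[0,-15,0],[0,0,0]]
    - [[0,-7,0],[0,0,0]]
    - [[0,0,0],[0,0,0]]
    - [[0,0,0],[0,0,0]]

```text
time_s: 39.95
tool_pos: [0.6452, -0.2164, 0.1925]
tool_rot: [-89.9, -0.0, 99.2]
force: [0.1, -0.1, -0.7]
grip_width: 0.0298
```

```bash
python3 -c "
from h import *
plan([.556,-.011,.19],[-90,0,99.2],9)
im=snap('scene'); t=snap('top','top6')
for a,o,i in (('q1',(130,60),im),):
  cv2.imwrite('pics/%s.png'%a,cv2.resize(i[o[1]:o[1]+150,o[0]:o[0]+150,::-1],None,fx=4,fy=4,interpolation=cv2.INTER_CUBIC)[:600])
h=cv2.resize(t[140:230,240:335,::-1],None,fx=6,fy=6,interpolation=cv2.INTER_CUBIC)
cc=(pj('top',[[.5555,-.011,.023]])[0]-[240,140]+.5)*6; 
for r in (29,):
  a=np.linspace(0,6.28,50); u=(pj('top',np.c_[.5555+.001*r*np.cos(a),-.011+.001*r*np.sin(a),a*0+.023])-[240,140]+.5)*6
  cv2.polylines(h,[u.astype(np.int32)],True,(255,0,0),1)
for k,(dx,dy) in {'+x':(.03,0),'+y':(0,.03)}.items():
  u=(pj('top',[[.5555+dx,-.011+dy,.023]])[0]-[240,140]+.5)*6; cv2.putText(h,k,tuple(int(v) for v in u),0,.6,(255,0,255),2)
cv2.imwrite('pics/q2.png',h)
"
```

```text
t 39.95 tcp [ 0.6452 -0.2164  0.1925] rot [-8.993e+01 -4.000e-02  9.921e+01] F [ 0.1 -0.1 -0.7] w 0.0298
shift tool [217.    2.8  55.2] len 223.9 per row [24.1  0.3  6.1]
turn [-0.07  0.01  0.04] shift after turn [217.    2.5  55.2]
```

View pics/q1.png

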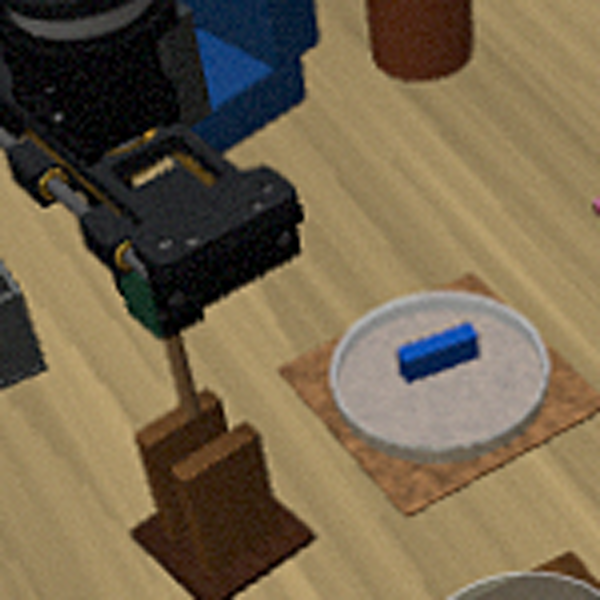

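View pics/q2.png

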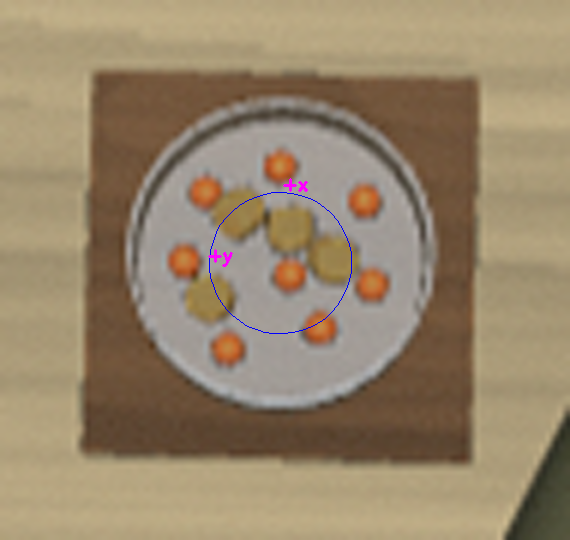

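```bash
python3 -c "
from h import *
plan([.5255,-.010,.19],[-90,0,99.2],9)
yaw=np.radians(99.2); ex=np.array([np.cos(yaw),np.sin(yaw)]); ez=np.array([-np.sin(yaw),np.cos(yaw)])
r=30; th=np.pi-np.arange(25)*2*np.pi/24
P=r*np.c_[np.cos(th),np.sin(th)]; Q=np.c_[P@ex,P@ez]; Q=Q-Q[0]
rows=[];c=np.zeros(2)
for k in range(1,25):
    d=np.round(Q[k]-c,0); c+=d; rows.append([[d[0],0,d[1]],[0,0,0]])
import json
print(json.dumps(rows[:12]).replace('.0','')); print(json.dumps(rows[12:]).replace('.0',''),c)
"
```

```text
t 40.05 tcp [ 0.645  -0.2163  0.192 ] rot [-8.988e+01 -6.000e-02  9.921e+01] F [ 0.2 -0.9 -0.7] w 0.0297
shift tool [222.7   2.4  85. ] len 238.4 per row [24.7  0.3  9.4]
turn [-0.12  0.01  0.06] shift after turn [222.7   2.   85. ]
[[[8, 0, -2], [0, 0, 0]], [[6, 0, -4], [0, 0, 0]], [[6, 0, -6], [0, 0, 0]], [[3, 0, -7], [0, 0, 0]], [[2, 0, -8], [0, 0, 0]], [[-0, 0, -7], [0, 0, 0]], [[-2, 0, -8], [0, 0, 0]], [[-5, 0, -7], [0, 0, 0]], [[-5, 0, -5], [0, 0, 0]], [[-7, 0, -4], [0, 0, 0]], [[-8, 0, -1], [0, 0, 0]], [[-8, 0, -0], [0, 0, 0]]]
[[[-7, 0, 2], [0, 0, 0]], [[-7, 0, 4], [0, 0, 0]], [[-5, 0, 6], [0, 0, 0]], [[-4, 0, 7], [0, 0, 0]], [[-2, 0, 7], [0, 0, 0]], [[1, 0, 8], [0, 0, 0]], [[2, 0, 8], [0, 0, 0]], [[4, 0, 6], [0, 0, 0]], [[6, 0, 6], [0, 0, 0]], [[7, 0, 3], [0, 0, 0]], [[7, 0, 2], [0, 0, 0]], [[8, 0, 0], [0, 0, 0]]] [0. 0.]
```

Request:
carry_out:
  targets:
    - [[12,0,5],[0,0,0]]
    - [[24,0,9],[0,0,0]]
    - [[28,0,11],[0,0,0]]
    - [[28,0,11],[0,0,0]]
    - [[28,0,11],[0,0,0]]
    - [[28,0,11],[0,0,0]]
    - [[28,0,11],[0,0,0]]
    - [[24,0,9],[0,0,0]]
    - [[14,0,5],[0,0,0]]
    - [[8,0,2],[0,0,0]]
    - [[0,0,0],[0,0,0]]
    - [[0,0,0],[0,0,0]]

```text
time_s: 41.25
tool_pos: [0.5264, -0.0117, 0.1935]
tool_rot: [-90.0, 0.0, 99.2]
force: [0.1, -0.2, -1.3]
grip_width: 0.03
```

Request:
carry_out:
  targets:
    - [[0,15,0],[0,0,0]]
    - [[0,15,0],[0,0,0]]
    - [[0,5,0],[0,0,0]]
    - [[0,0,0],[0,0,0]]
    - [[0,0,0],[0,0,0]]
    - [[0,0,0],[0,0,0]]

```text
time_s: 41.85
tool_pos: [0.5269, -0.0114, 0.1593]
tool_rot: [-90.1, 0.0, 99.2]
force: [0.2, -0.2, -0.0]
grip_width: 0.0299
```

```bash
python3 -c "
from h import *
plan([.5255,-.010,.1035],[-90,0,99.2],9)
im=snap('scene'); i=im;o=(190,120)
u=pj('scene',[[*pose()[0][:2],pose()[0][2]-.0815]])[0]; print(u)
h=cv2.resize(i[o[1]:o[1]+150,o[0]:o[0]+150,::-1],None,fx=4,fy=4,interpolation=cv2.INTER_CUBIC)
cv2.circle(h,tuple(int(v) for v in (u-o+.5)*4),5,(255,0,255),1)
cv2.imwrite('pics/r.png',h)
"
```

```text
t 41.85 tcp [ 0.5269 -0.0114  0.1593] rot [-9.008e+01  1.000e-02  9.919e+01] F [ 0.2 -0.2 -0. ] w 0.0299
shift tool [ 1.6 55.8  1.3] len 55.8 per row [0.2 6.2 0.1]
turn [ 0.08 -0.01 -0.01] shift after turn [ 1.6 55.8  1.2]
[272.67537749 211.19563897]
```

View pics/r.png

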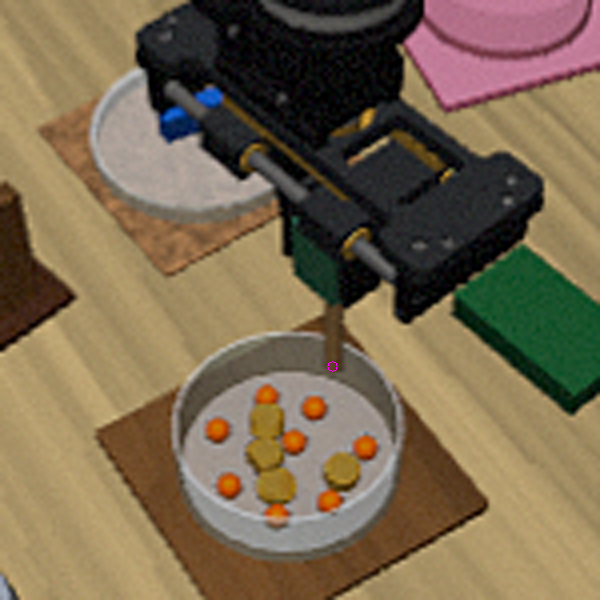

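Request:
carry_out:
  targets:
    - [[1,10,1],[0,0,0]]
    - [[0,15,0],[0,0,0]]
    - [[0,15,0],[0,0,0]]
    - [[0,9,0],[0,0,0]]
    - [[0,5,0],[0,0,0]]
    - [[0,0,0],[0,0,0]]
    - [[0,0,0],[0,0,0]]
    - [[0,0,0],[0,0,0]]

```text
time_s: 42.7
tool_pos: [0.5257, -0.0103, 0.1052]
tool_rot: [-90.1, -0.0, 99.2]
force: [-0.7, 1.1, -0.3]
grip_width: 0.0296
```

Request:
carry_out:
  targets:
    - [[8,1,-2],[0,0,0]]
    - [[6,0,-4],[0,0,0]]
    - [[6,0,-6],[0,0,0]]
    - [[3,0,-7],[0,0,0]]
    - [[2,0,-8],[0,0,0]]
    - [[0,0,-7],[0,0,0]]
    - [[-2,0,-8],[0,0,0]]
    - [[-5,0,-7],[0,0,0]]
    - [[-5,0,-5],[0,0,0]]
    - [[-7,0,-4],[0,0,0]]
    - [[-8,0,-1],[0,0,0]]
    - [[-8,0,0],[0,0,0]]

```text
time_s: 43.9
tool_pos: [0.5856, -0.0109, 0.1037]
tool_rot: [-90.1, -0.0, 99.2]
force: [0.3, 0.3, -0.3]
grip_width: 0.0299
```

```bash
cat > lk.py <<'E'
from h import *
import sys
plan([.5855,-.010,.1035],[-90,0,99.2])
im=snap('scene'); o=(190,120)
cv2.imwrite('pics/%s.png'%sys.argv[1],cv2.resize(im[o[1]:o[1]+150,o[0]:o[0]+150,::-1],None,fx=4,fy=4,interpolation=cv2.INTER_CUBIC))
E
python3 lk.py s1
```

```text
t 43.9 tcp [ 0.5856 -0.0109  0.1037] rot [-9.006e+01 -2.000e-02  9.923e+01] F [ 0.3  0.3 -0.3] w 0.0299
shift tool [ 0.9  0.2 -0.1] len 0.9 per row 
turn [0.06 0.03 0.02] shift after turn [ 0.9  0.2 -0.1]
```

View pics/s1.png

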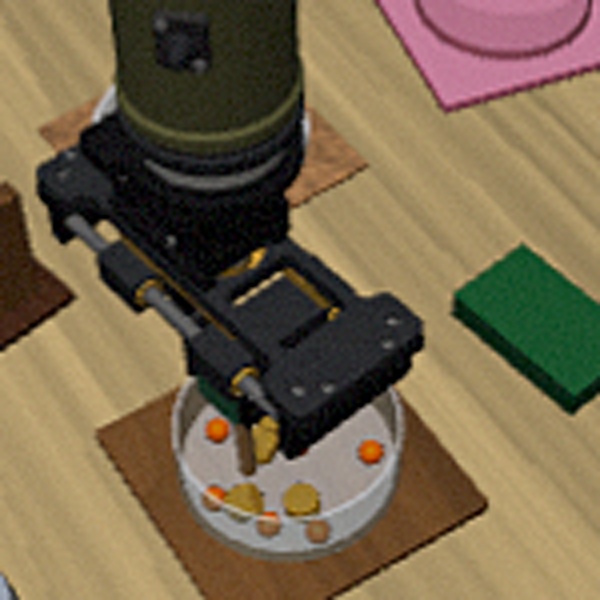

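Half a turn: studs and beads moved toward the wall, forces small, stick upright. I continue.

Request:
carry_out:
  targets:
    - [[-7,0,2],[0,0,0]]
    - [[-7,0,4],[0,0,0]]
    - [[-5,0,6],[0,0,0]]
    - [[-4,0,7],[0,0,0]]
    - [[-2,0,7],[0,0,0]]
    - [[1,0,8],[0,0,0]]
    - [[2,0,8],[0,0,0]]
    - [[4,0,6],[0,0,0]]
    - [[6,0,6],[0,0,0]]
    - [[7,0,3],[0,0,0]]
    - [[7,0,2],[0,0,0]]
    - [[8,0,0],[0,0,0]]

```text
time_s: 45.15
tool_pos: [0.5267, -0.0099, 0.1043]
tool_rot: [-90.2, 0.1, 99.2]
force: [5.2, -3.0, -1.5]
grip_width: 0.0299
```

Request:
carry_out:
  targets:
    - [[8,0,-2],[0,0,0]]
    - [[6,0,-4],[0,0,0]]
    - [[6,0,-6],[0,0,0]]
    - [[3,0,-7],[0,0,0]]
    - [[2,0,-8],[0,0,0]]
    - [[0,0,-7],[0,0,0]]
    - [[-2,0,-8],[0,0,0]]
    - [[-5,0,-7],[0,0,0]]
    - [[-5,0,-5],[0,0,0]]
    - [[-7,0,-4],[0,0,0]]
    - [[-8,0,-1],[0,0,0]]
    - [[-8,0,0],[0,0,0]]

```text
time_s: 46.35
tool_pos: [0.5859, -0.0116, 0.1039]
tool_rot: [-90.1, 0.0, 99.2]
force: [-0.1, 0.4, -1.0]
grip_width: 0.0296
```

Request:
carry_out:
  targets:
    - [[-7,0,2],[0,0,0]]
    - [[-7,0,4],[0,0,0]]
    - [[-5,0,6],[0,0,0]]
    - [[-4,0,7],[0,0,0]]
    - [[-2,0,7],[0,0,0]]
    - [[1,0,8],[0,0,0]]
    - [[2,0,8],[0,0,0]]
    - [[4,0,6],[0,0,0]]
    - [[6,0,6],[0,0,0]]
    - [[7,0,3],[0,0,0]]
    - [[7,0,2],[0,0,0]]
    - [[8,0,0],[0,0,0]]

```text
time_s: 47.55
tool_pos: [0.5276, -0.0122, 0.1046]
tool_rot: [-90.3, 0.3, 99.2]
force: [5.7, -6.9, 1.2]
grip_width: 0.0296
```

```bash
python3 lk.py s2
```

```text
t 47.55 tcp [ 0.5276 -0.0122  0.1046] rot [-90.33   0.29  99.22] F [ 5.7 -6.9  1.2] w 0.0296
shift tool [ -7.1   1.4 -57.5] len 57.9 per row 
turn [ 0.33  0.02 -0.29] shift after turn [ -7.1   1.1 -57.5]
```

View pics/s2.png

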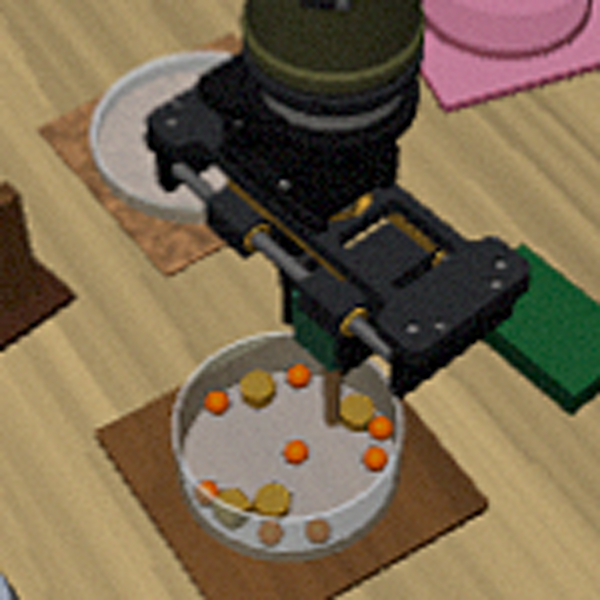

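Request:
carry_out:
  targets:
    - [[8,0,-2],[0,0,0]]
    - [[6,0,-4],[0,0,0]]
    - [[6,0,-6],[0,0,0]]
    - [[3,0,-7],[0,0,0]]
    - [[2,0,-8],[0,0,0]]
    - [[0,0,-7],[0,0,0]]
    - [[-2,0,-8],[0,0,0]]
    - [[-5,0,-7],[0,0,0]]
    - [[-5,0,-5],[0,0,0]]
    - [[-7,0,-4],[0,0,0]]
    - [[-8,0,-1],[0,0,0]]
    - [[-8,0,0],[0,0,0]]
  squeeze: 55

```text
time_s: 48.8
tool_pos: [0.5854, -0.0119, 0.1033]
tool_rot: [-90.0, 0.0, 99.2]
force: [1.6, -0.1, -0.4]
grip_width: 0.0298
```

```bash
python3 lk.py s3
```

```text
t 48.8 tcp [ 0.5854 -0.0119  0.1033] rot [-9.002e+01  3.000e-02  9.917e+01] F [ 1.6 -0.1 -0.4] w 0.0298
shift tool [ 1.9 -0.2 -0.4] len 1.9 per row 
turn [ 0.02 -0.03 -0.03] shift after turn [ 1.9 -0.2 -0.4]
```

View pics/s3.png

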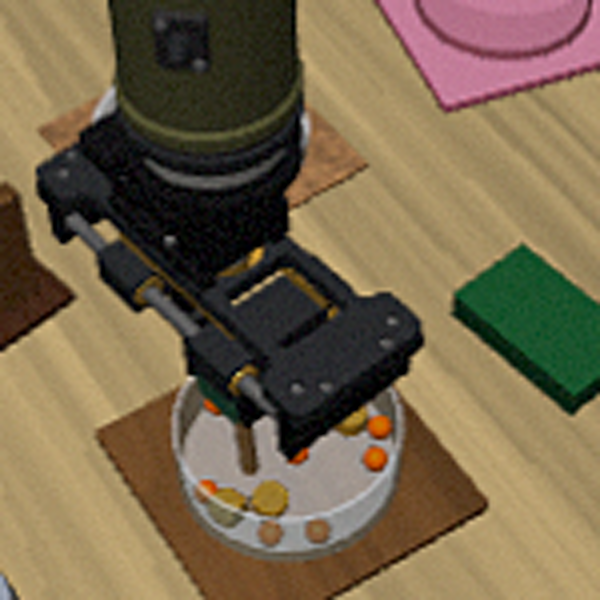

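Request:
carry_out:
  targets:
    - [[-7,0,2],[0,0,0]]
    - [[-7,0,4],[0,0,0]]
    - [[-5,0,6],[0,0,0]]
    - [[-4,0,7],[0,0,0]]
    - [[-2,0,7],[0,0,0]]
    - [[1,0,8],[0,0,0]]
    - [[2,0,8],[0,0,0]]
    - [[4,0,6],[0,0,0]]
    - [[6,0,6],[0,0,0]]
    - [[7,0,3],[0,0,0]]
    - [[7,0,2],[0,0,0]]
    - [[8,0,0],[0,0,0]]

```text
time_s: 50.05
tool_pos: [0.5253, -0.0101, 0.1038]
tool_rot: [-90.1, 0.0, 99.2]
force: [0.2, -1.0, -0.8]
grip_width: 0.0297
```

Request:
carry_out:
  targets:
    - [[8,0,-2],[0,0,0]]
    - [[6,0,-4],[0,0,0]]
    - [[6,0,-6],[0,0,0]]
    - [[3,0,-7],[0,0,0]]
    - [[2,0,-8],[0,0,0]]
    - [[0,0,-7],[0,0,0]]
    - [[-2,0,-8],[0,0,0]]
    - [[-5,0,-7],[0,0,0]]
    - [[-5,0,-5],[0,0,0]]
    - [[-7,0,-4],[0,0,0]]
    - [[-8,0,-1],[0,0,0]]
    - [[-8,0,0],[0,0,0]]

```text
time_s: 51.25
tool_pos: [0.586, -0.0109, 0.1034]
tool_rot: [-90.1, -0.0, 99.2]
force: [0.4, -0.1, -0.5]
grip_width: 0.0297
```

```bash
python3 lk.py s4
```

```text
t 51.25 tcp [ 0.586  -0.0109  0.1034] rot [-90.09  -0.    99.22] F [ 0.4 -0.1 -0.5] w 0.0297
shift tool [ 0.9 -0.1  0.3] len 1.0 per row 
turn [0.09 0.02 0.  ] shift after turn [ 0.9 -0.1  0.3]
```

View pics/s4.png

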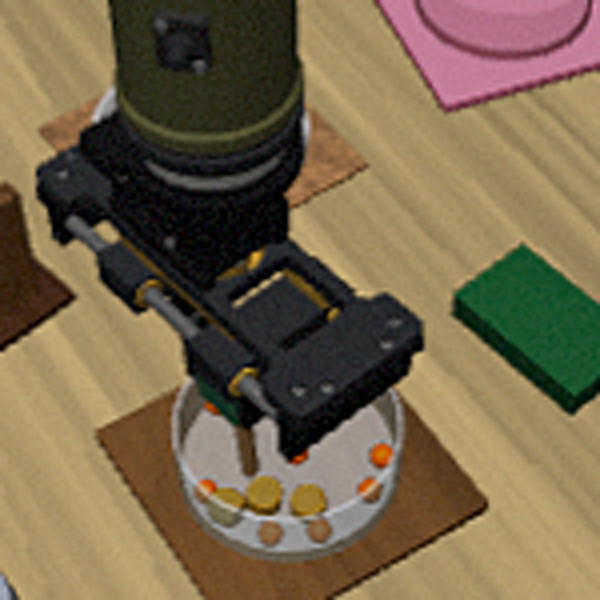

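Request:
carry_out:
  targets:
    - [[-7,0,2],[0,0,0]]
    - [[-7,0,4],[0,0,0]]
    - [[-5,0,6],[0,0,0]]
    - [[-4,0,7],[0,0,0]]
    - [[-2,0,7],[0,0,0]]
    - [[1,0,8],[0,0,0]]
    - [[2,0,8],[0,0,0]]
    - [[4,0,6],[0,0,0]]
    - [[6,0,6],[0,0,0]]
    - [[7,0,3],[0,0,0]]
    - [[7,0,2],[0,0,0]]
    - [[8,0,0],[0,0,0]]

```text
time_s: 52.5
tool_pos: [0.5249, -0.0094, 0.1036]
tool_rot: [-90.0, -0.0, 99.2]
force: [-0.5, -0.1, -0.5]
grip_width: 0.0297
```

Request:
carry_out:
  targets:
    - [[0,-10,0],[0,0,0]]
    - [[0,-20,0],[0,0,0]]
    - [[0,-25,0],[0,0,0]]
    - [[0,-20,0],[0,0,0]]
    - [[0,-12,0],[0,0,0]]
    - [[0,-3,0],[0,0,0]]
    - [[0,0,0],[0,0,0]]
    - [[0,0,0],[0,0,0]]

```text
time_s: 53.3
tool_pos: [0.5245, -0.0103, 0.1925]
tool_rot: [-89.9, -0.0, 99.2]
force: [-0.4, -0.1, -1.1]
grip_width: 0.0296
```

```bash
python3 lk.py s5; python3 -c "
from h import *
plan([.6457,-.2167,.194],[-90,0,99.21])"
```

```text
t 53.3 tcp [ 0.5245 -0.0103  0.1925] rot [-89.9   -0.    99.21] F [-0.4 -0.1 -1.1] w 0.0296
shift tool [ -9.5  88.9 -60.4] len 107.9 per row 
turn [-0.1   0.01  0.  ] shift after turn [ -9.5  89.  -60.3]
t 53.35 tcp [ 0.5244 -0.0103  0.1924] rot [-89.89  -0.    99.21] F [-0.2 -0.1 -1.2] w 0.0299
shift tool [-223.1   -1.8  -86.6] len 239.4 per row 
turn [-0.11  0.    0.  ] shift after turn [-223.1   -1.6  -86.7]
```

View pics/s5.png

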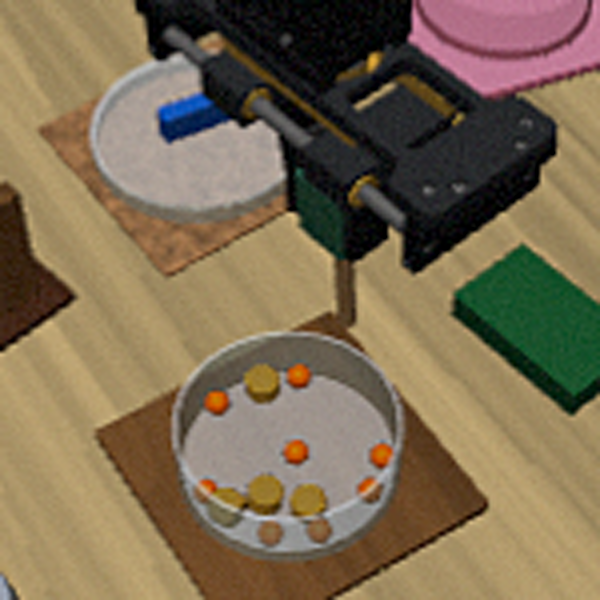

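Request:
carry_out:
  targets:
    - [[-12,0,-5],[0,0,0]]
    - [[-24,0,-9],[0,0,0]]
    - [[-28,0,-11],[0,0,0]]
    - [[-28,0,-11],[0,0,0]]
    - [[-28,0,-11],[0,0,0]]
    - [[-28,0,-11],[0,0,0]]
    - [[-28,0,-11],[0,0,0]]
    - [[-24,0,-9],[0,0,0]]
    - [[-14,0,-5],[0,0,0]]
    - [[-8,0,-3],[0,0,0]]
    - [[0,0,0],[0,0,0]]
    - [[0,0,0],[0,0,0]]

```text
time_s: 54.55
tool_pos: [0.6453, -0.2152, 0.193]
tool_rot: [-90.0, -0.0, 99.2]
force: [0.7, 0.5, 0.2]
grip_width: 0.0295
```

```bash
python3 -c "
from h import *
for i in range(3): env.read_camera('top')
plan([.6457,-.2167,.194],[-90,0,99.21])
p=pose()[0]
im=snap('scene'); o=(130,60)
h=cv2.resize(im[o[1]:o[1]+150,o[0]:o[0]+150,::-1],None,fx=4,fy=4,interpolation=cv2.INTER_CUBIC)
u=pj('scene',[[p[0],p[1],p[2]-.0815],[p[0],p[1],p[2]-.0065]]); print(u)
v=((u-o+.5)*4).astype(int); cv2.line(h,tuple(map(int,v[0])),tuple(map(int,v[1])),(255,0,255),1)
cv2.imwrite('pics/u1.png',h)
"
```

```text
t 54.7 tcp [ 0.6456 -0.2144  0.1936] rot [-9.002e+01 -5.000e-02  9.930e+01] F [-0.4  0.5 -1. ] w 0.0299
shift tool [-2.3 -0.4  0.3] len 2.3 per row 
turn [0.02 0.09 0.05] shift after turn [-2.3 -0.4  0.2]
[[177.41138722 162.78198515]
 [171.00491738 137.93590906]]
```

View pics/u1.png

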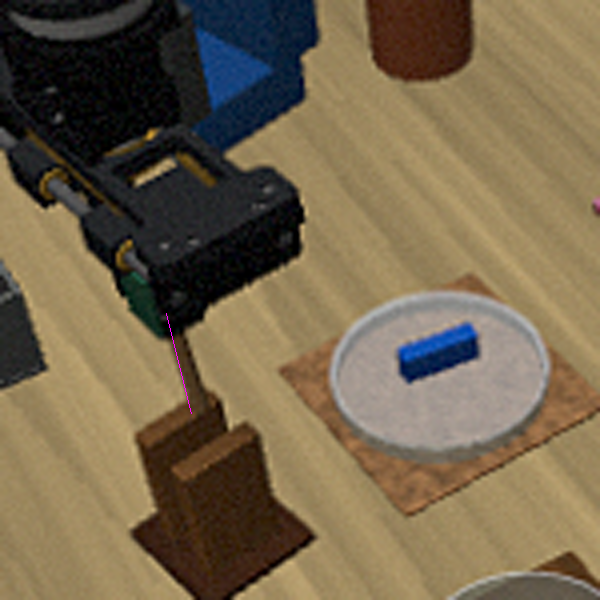

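```bash
python3 -c "
from h import *
p,R,o=pose()
im=snap('scene'); o=(155,110)
h=cv2.resize(im[o[1]:o[1]+75,o[0]:o[0]+75,::-1],None,fx=8,fy=8,interpolation=cv2.INTER_CUBIC)
h2=h.copy()
for a,col in ((0,(255,0,255)),(5,(0,255,255)),(10,(255,255,0)),(15,(0,0,255))):
    g=np.array([0,-19,0.]);A=Ro.from_rotvec([np.radians(a),0,0]).as_matrix()
    # stick axis passes block centre, at TCP -14.5mm in y
    pts=[]
    for s in (6.5,45,81.5):
        pts.append(p+R@(A@(np.array([0,s,0])-g)+g)/1000)
    u=pj('scene',pts); print(a,u.round(1).tolist())
    v=((u-o+.5)*8).astype(np.int32); cv2.polylines(h2,[v.reshape(-1,1,2)],False,col,1)
cv2.imwrite('pics/v1.png',np.hstack([h,h2])[:, :1200]); cv2.imwrite('pics/v1.png',cv2.resize(np.hstack([h,h2]),(800,400)))
"
```

```text
0 [[171.0, 137.9], [174.3, 151.0], [177.4, 162.7]]
5 [[171.9, 137.3], [176.5, 149.7], [180.6, 160.7]]
10 [[172.7, 136.7], [178.6, 148.2], [183.8, 158.4]]
15 [[173.6, 136.1], [180.6, 146.6], [186.8, 155.9]]
```

View pics/v1.png

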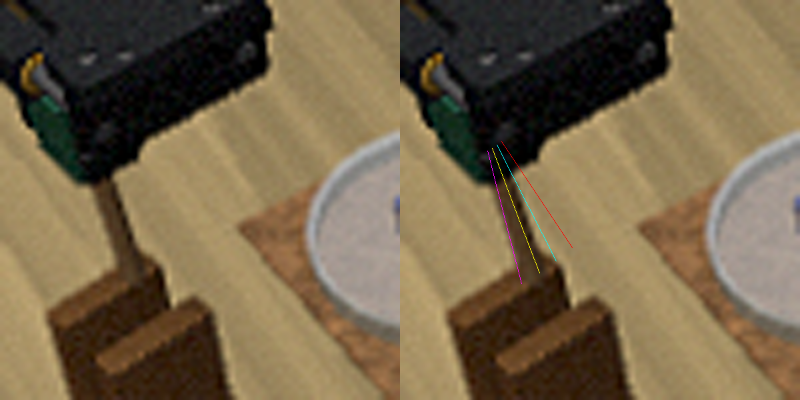

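Request:
carry_out:
  targets:
    - [[-2,0,0],[-2.7,0,0]]
    - [[0,10,0],[0,0,0]]
    - [[0,20,0],[0,0,0]]
    - [[0,20,0],[0,0,0]]
    - [[0,15,0],[0,0,0]]
    - [[0,0,0],[0,0,0]]
    - [[0,0,0],[0,0,0]]
    - [[0,0,0],[0,0,0]]

```text
time_s: 55.6
tool_pos: [0.6496, -0.2175, 0.1298]
tool_rot: [-92.8, 0.0, 99.2]
force: [0.4, -0.5, -0.6]
grip_width: 0.0295
```

```bash
python3 -c "
from h import *
plan([.6457,-.2167,.1015],[-90,0,99.21])
im=snap('scene'); o=(130,80)
h=cv2.resize(im[o[1]:o[1]+100,o[0]:o[0]+100,::-1],None,fx=6,fy=6,interpolation=cv2.INTER_CUBIC)
cv2.imwrite('pics/w1.png',h)
"
```

```text
t 55.6 tcp [ 0.6496 -0.2175  0.1298] rot [-9.279e+01  5.000e-02  9.921e+01] F [ 0.4 -0.5 -0.6] w 0.0295
shift tool [ 1.5 28.1  5.1] len 28.6 per row 
turn [ 2.79 -0.   -0.05] shift after turn [ 1.4 28.3  3.7]
```

View pics/w1.png

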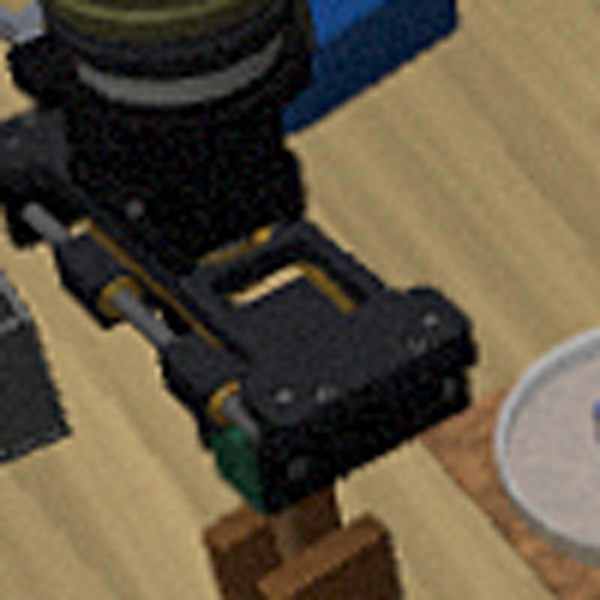

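Dowel is in the slot; continue down with a contact check.

Request:
carry_out:
  targets:
    - [[1,10,4],[0,0,0]]
    - [[0,9,0],[0,0,0]]
    - [[0,4,0],[0,0,0]]
    - [[0,2,0],[0,0,0]]
    - [[0,0,0],[0,0,0]]
    - [[0,0,0],[0,0,0]]
    - [[0,0,0],[0,0,0]]

```text
time_s: 56.35
tool_pos: [0.6463, -0.2167, 0.1038]
tool_rot: [-92.7, 0.0, 99.2]
force: [-0.6, -0.3, 0.1]
grip_width: 0.0296
```

Request:
carry_out:
  targets:
    - [[0,1,0],[0,0,0]]
    - [[0,1,0],[0,0,0]]
    - [[0,0,0],[0,0,0]]
    - [[0,0,0],[0,0,0]]
    - [[0,0,0],[0,0,0]]

```text
time_s: 56.85
tool_pos: [0.6462, -0.2167, 0.1016]
tool_rot: [-92.7, 0.0, 99.2]
force: [-0.3, 1.0, 0.3]
grip_width: 0.0299
```

Request:
carry_out:
  targets:
    - [[0,0,0],[0,0,0]]
    - [[0,0,0],[0,0,0]]
    - [[0,0,0],[0,0,0]]
    - [[0,0,0],[0,0,0]]
    - [[0,0,0],[0,0,0]]
    - [[0,-15,0],[2.7,0,0]]
    - [[0,-25,0],[0,0,0]]
    - [[0,-35,0],[0,0,0]]
    - [[0,-35,0],[0,0,0]]
    - [[0,0,0],[0,0,0]]
  jaw: 0.6

```text
time_s: 57.85
tool_pos: [0.648, -0.2182, 0.2176]
tool_rot: [-90.5, 0.2, 99.2]
force: [-0.3, -0.0, -0.5]
grip_width: 0.0523
```

```bash
python3 -c "
from h import *
plan([.4717,-.253,.21],[-90,0,84.7])
im=snap('scene','scene8'); o=(130,80)
h=cv2.resize(im[o[1]:o[1]+150,o[0]:o[0]+150,::-1],None,fx=4,fy=4,interpolation=cv2.INTER_CUBIC)
cv2.imwrite('pics/x1.png',h)
snap('top','top8')
"
```

```text
t 57.85 tcp [ 0.648  -0.2182  0.2176] rot [-90.51   0.24  99.2 ] F [-0.3 -0.  -0.5] w 0.0523
shift tool [ -6.1   6.1 179.7] len 179.9 per row 
turn [ 0.54 14.51 -0.17] shift after turn [-50.9   7.6 172.4]
```

View pics/x1.png

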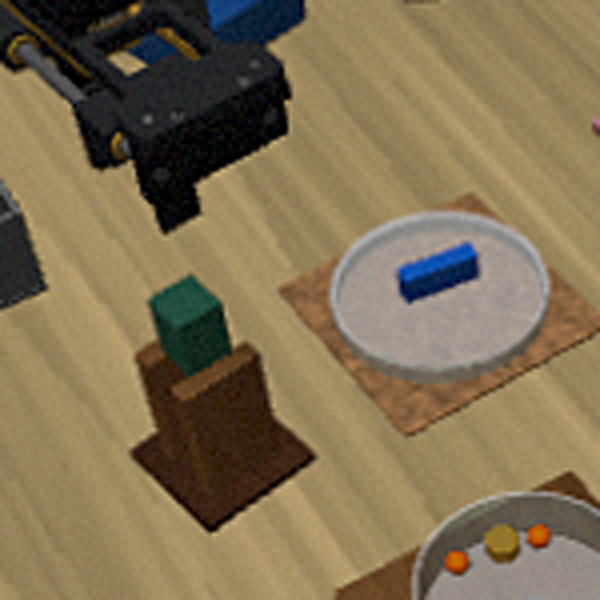

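Request:
carry_out:
  targets:
    - [[0,0,0],[0,7.2,0]]
    - [[0,0,0],[0,7.3,0]]
    - [[-6,0,20],[0,0,0]]
    - [[-9,0,30],[0,0,0]]
    - [[-9,0,32],[0,0,0]]
    - [[-9,0,32],[0,0,0]]
    - [[-9,0,30],[0,0,0]]
    - [[-6,20,20],[0,0,0]]
    - [[-3,30,8],[0,0,0]]
    - [[0,30,0],[0,0,0]]
    - [[0,30,0],[0,0,0]]
    - [[0,10,0],[0,0,0]]
  jaw: 0.5
  squeeze: 25

```text
time_s: 59.15
tool_pos: [0.4663, -0.25, 0.0873]
tool_rot: [-89.6, -0.1, 84.7]
force: [-1.4, 0.9, -0.8]
grip_width: 0.0435
```

Request:
carry_out:
  targets:
    - [[0,0,0],[0,0,0]]
    - [[0,0,0],[0,0,0]]

```text
time_s: 59.35
tool_pos: [0.4698, -0.2519, 0.092]
tool_rot: [-90.0, 0.0, 84.7]
force: [0.7, -0.8, -0.0]
grip_width: 0.0432
```

```bash
python3 -c "
from h import *
plan([.4717,-.253,.0275],[-90,0,84.71])
im=snap('scene'); o=(160,90)
h=cv2.resize(im[o[1]:o[1]+150,o[0]:o[0]+150,::-1],None,fx=4,fy=4,interpolation=cv2.INTER_CUBIC)
cv2.imwrite('pics/y1.png',h)
T=cv2.imread('pics/top8.png')
hT=cv2.cvtColor(T,cv2.COLOR_BGR2HSV); bl=cv2.inRange(hT,(100,110,60),(125,255,255))>0
L=comp(bl,(387,222),25); print(len(L),[l[1].sum() for l in L])
"
```

```text
t 59.35 tcp [ 0.4698 -0.2519  0.092 ] rot [-9.003e+01  2.000e-02  8.471e+01] F [ 0.7 -0.8 -0. ] w 0.0432
shift tool [-0.9 64.5 -2. ] len 64.5 per row 
turn [ 0.03  0.   -0.02] shift after turn [-0.9 64.5 -2. ]
0 []
```

View pics/y1.png

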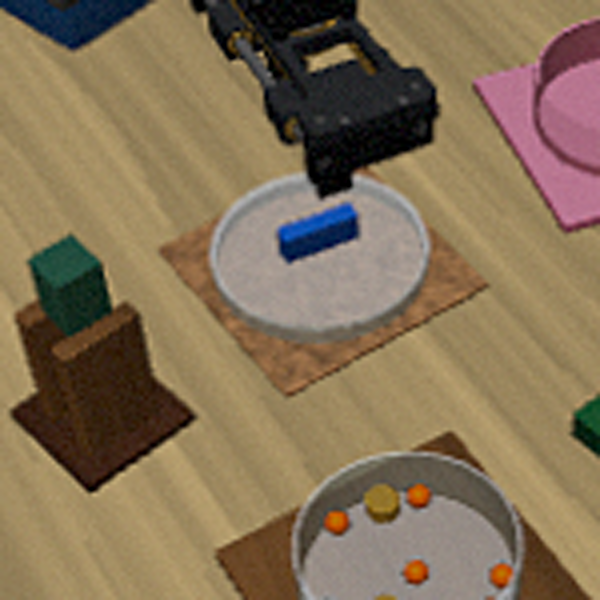

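Request:
carry_out:
  targets:
    - [[-1,15,-1],[0,0,0]]
    - [[0,20,0],[0,0,0]]
    - [[0,15,0],[0,0,0]]
    - [[0,8,0],[0,0,0]]
    - [[0,4,0],[0,0,0]]
    - [[0,1,0],[0,0,0]]
    - [[0,0,0],[0,0,0]]
    - [[0,0,0],[0,0,0]]
    - [[0,0,0],[0,0,0]]
    - [[0,0,0],[0,0,0]]

```text
time_s: 60.4
tool_pos: [0.4706, -0.2528, 0.0288]
tool_rot: [-90.0, -0.0, 84.7]
force: [-0.3, -0.9, 0.0]
grip_width: 0.0436
```

```bash
python3 -c "
from h import *
plan([.4717,-.253,.0275],[-90,0,84.71])"
```

```text
t 60.4 tcp [ 0.4706 -0.2528  0.0288] rot [-90.04  -0.    84.72] F [-0.3 -0.9  0. ] w 0.0436
shift tool [-0.1  1.3 -1.1] len 1.7 per row 
turn [0.04 0.01 0.  ] shift after turn [-0.1  1.3 -1.1]
```

Request:
carry_out:
  targets:
    - [[0,1,-1],[0,0,0]]
    - [[0,0,0],[0,0,0]]
    - [[0,0,0],[0,0,0]]

```text
time_s: 60.7
tool_pos: [0.4713, -0.2528, 0.0274]
tool_rot: [-90.0, -0.0, 84.7]
force: [-0.5, 0.0, 0.4]
grip_width: 0.0437
```

Request:
carry_out:
  targets:
    - [[0,0,0],[0,0,0]]
    - [[0,0,0],[0,0,0]]
    - [[0,0,0],[0,0,0]]
    - [[0,0,0],[0,0,0]]
    - [[0,0,0],[0,0,0]]
    - [[0,0,0],[0,0,0]]
  jaw: 0

```text
time_s: 61.3
tool_pos: [0.4713, -0.2528, 0.0274]
tool_rot: [-90.0, -0.0, 84.7]
force: [-0.1, -0.2, -1.0]
grip_width: 0.0141
```

```bash
python3 -c "
from h import *
plan([.4717,-.253,.0275],[-90,0,84.71])"
```

```text
t 61.3 tcp [ 0.4713 -0.2528  0.0274] rot [-90.    -0.    84.71] F [-0.1 -0.2 -1. ] w 0.0141
shift tool [-0.1 -0.1 -0.4] len 0.4 per row 
turn [ 0. -0.  0.] shift after turn [-0.1 -0.1 -0.4]
```

Request:
carry_out:
  targets:
    - [[0,-5,0],[0,0,0]]
    - [[0,-15,0],[0,0,0]]
    - [[0,-20,0],[0,0,0]]
    - [[0,-15,0],[0,0,0]]
    - [[0,-8,0],[0,0,0]]
    - [[0,-3,0],[0,0,0]]
    - [[0,0,0],[0,0,0]]
    - [[0,0,0],[0,0,0]]

```text
time_s: 62.1
tool_pos: [0.4708, -0.2525, 0.0928]
tool_rot: [-89.9, -0.0, 84.7]
force: [-0.2, 0.2, -1.1]
grip_width: 0.0138
```

Request:
carry_out:
  targets:
    - [[10,0,-2],[0,0,0]]
    - [[20,0,-5],[0,0,0]]
    - [[26,0,-7],[0,0,0]]
    - [[26,0,-7],[0,0,0]]
    - [[26,0,-7],[0,0,0]]
    - [[26,0,-7],[0,0,0]]
    - [[26,0,-7],[0,0,0]]
    - [[26,0,-7],[0,0,0]]
    - [[26,0,-6],[0,0,0]]
    - [[20,0,-4],[0,0,0]]
    - [[11,0,-2],[0,0,0]]
    - [[6,0,0],[0,0,0]]

```text
time_s: 63.3
tool_pos: [0.5548, -0.009, 0.0929]
tool_rot: [-89.9, 0.0, 84.8]
force: [-0.4, 0.5, -1.1]
grip_width: 0.0139
```

Request:
carry_out:
  targets:
    - [[0,0,0],[0,0,0]]
    - [[0,0,0],[0,0,0]]
    - [[0,0,0],[0,0,0]]
    - [[0,0,0],[0,0,0]]

```text
time_s: 63.7
tool_pos: [0.5548, -0.0116, 0.0935]
tool_rot: [-90.0, 0.0, 84.6]
force: [0.3, 0.6, -1.8]
grip_width: 0.0139
```

```bash
python3 -c "
from h import *
plan([.5550,-.0107,.0616],[-90,0,84.71])
im=snap('scene'); o=(190,130)
h=cv2.resize(im[o[1]:o[1]+150,o[0]:o[0]+150,::-1],None,fx=4,fy=4,interpolation=cv2.INTER_CUBIC)
cv2.imwrite('pics/A1.png',h)"
```

```text
t 63.7 tcp [ 0.5548 -0.0116  0.0935] rot [-90.01   0.    84.61] F [ 0.3  0.6 -1.8] w 0.0139
shift tool [ 0.9 31.9 -0.1] len 31.9 per row 
turn [ 0.01 -0.1  -0.  ] shift after turn [ 0.9 31.9 -0.1]
```

View pics/A1.png

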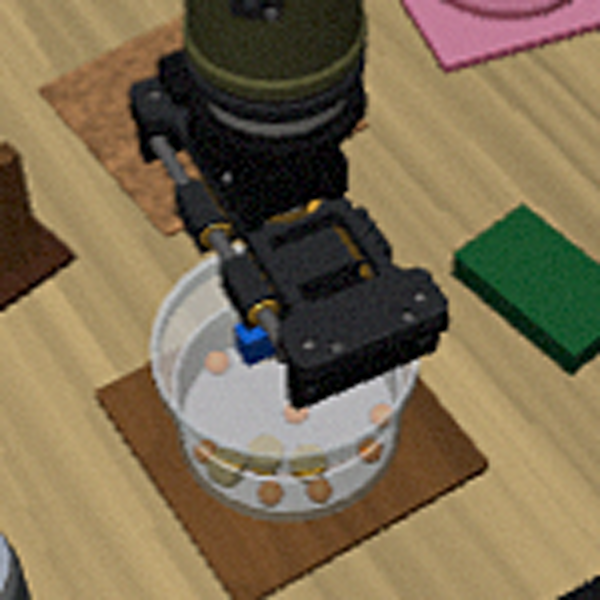

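Request:
carry_out:
  targets:
    - [[0,5,0],[0,0,0]]
    - [[0,6,0],[0,0,0]]
    - [[0,4,0],[0,0,0]]
    - [[0,2,0],[0,0,0]]
    - [[0,0,0],[0,0,0]]
    - [[0,0,0],[0,0,0]]
    - [[0,0,0],[0,0,0]]
    - [[0,0,0],[0,0,0]]

```text
time_s: 64.55
tool_pos: [0.5552, -0.0105, 0.0767]
tool_rot: [-90.0, -0.0, 84.7]
force: [0.5, 0.3, -1.6]
grip_width: 0.0137
```

```bash
python3 -c "
from h import *
for i in range(3):
  plan([.5550,-.0107,.0616],[-90,0,84.71]); env.read_camera('top')"
```

```text
t 64.55 tcp [ 0.5552 -0.0105  0.0767] rot [-9.003e+01 -1.000e-02  8.472e+01] F [ 0.5  0.3 -1.6] w 0.0137
shift tool [-0.3 15.1  0.2] len 15.1 per row 
turn [0.03 0.01 0.01] shift after turn [-0.3 15.1  0.2]
t 64.6 tcp [ 0.5552 -0.0105  0.0766] rot [-9.003e+01 -1.000e-02  8.471e+01] F [-0.  -0.  -1.8] w 0.014
shift tool [-0.2 15.   0.1] len 15.0 per row 
turn [0.03 0.   0.01] shift after turn [-0.2 15.   0.1]
t 64.65 tcp [ 0.5551 -0.0105  0.0766] rot [-9.002e+01 -1.000e-02  8.471e+01] F [-0.5 -0.3 -1.8] w 0.014
shift tool [-0.3 15.   0.1] len 15.0 per row 
turn [0.02 0.   0.01] shift after turn [-0.3 15.   0.1]
```

Aligned; lower slowly to just above contact.

Request:
carry_out:
  targets:
    - [[0,3,0],[0,0,0]]
    - [[0,3,0],[0,0,0]]
    - [[0,2,0],[0,0,0]]
    - [[0,2,0],[0,0,0]]
    - [[0,2,0],[0,0,0]]
    - [[0,1,0],[0,0,0]]
    - [[0,1,0],[0,0,0]]
    - [[0,0,0],[0,0,0]]
    - [[0,0,0],[0,0,0]]
    - [[0,0,0],[0,0,0]]

```text
time_s: 65.7
tool_pos: [0.5551, -0.0105, 0.0625]
tool_rot: [-90.0, -0.0, 84.7]
force: [0.6, -0.2, -1.1]
grip_width: 0.0136
```

Request:
carry_out:
  targets:
    - [[0,0.5,0],[0,0,0]]
    - [[0,0,0],[0,0,0]]
    - [[0,0,0],[0,0,0]]
    - [[0,0,0],[0,0,0]]

```text
time_s: 66.1
tool_pos: [0.555, -0.0105, 0.0619]
tool_rot: [-90.0, -0.0, 84.7]
force: [-0.5, -1.0, -1.0]
grip_width: 0.0135
```

Request:
carry_out:
  targets:
    - [[0,0.5,0],[0,0,0]]
    - [[0,0,0],[0,0,0]]
    - [[0,0,0],[0,0,0]]
    - [[0,0,0],[0,0,0]]

```text
time_s: 66.5
tool_pos: [0.555, -0.0105, 0.0614]
tool_rot: [-90.0, -0.0, 84.7]
force: [-0.1, -0.4, -1.9]
grip_width: 0.0137
```

Request:
carry_out:
  targets:
    - [[0,0.5,0],[0,0,0]]
    - [[0,0,0],[0,0,0]]
    - [[0,0,0],[0,0,0]]
    - [[0,0,0],[0,0,0]]

```text
time_s: 66.9
tool_pos: [0.555, -0.0105, 0.0614]
tool_rot: [-90.0, -0.0, 84.7]
force: [-2.3, -0.1, 5.4]
grip_width: 0.0138
```

Contact at the expected height (0.0614, 5 N). Release and retreat.

Request:
carry_out:
  targets:
    - [[0,0,0],[0,0,0]]
    - [[0,0,0],[0,0,0]]
    - [[0,0,0],[0,0,0]]
    - [[0,0,0],[0,0,0]]
    - [[0,-15,0],[0,0,0]]
    - [[0,-30,0],[0,0,0]]
    - [[0,-40,0],[0,0,0]]
    - [[0,-40,0],[0,0,0]]
    - [[0,0,0],[0,0,0]]
  jaw: 0.5

```text
time_s: 67.8
tool_pos: [0.559, -0.0108, 0.1932]
tool_rot: [-90.7, -0.2, 84.7]
force: [0.0, -0.2, -0.2]
grip_width: 0.0436
```

Request:
carry_out:
  targets:
    - [[25,0,15],[0,0,0]]
    - [[35,0,20],[0,0,0]]
    - [[35,0,20],[0,0,0]]
    - [[35,0,20],[0,0,0]]
    - [[35,0,20],[0,0,0]]
    - [[35,0,15],[0,0,0]]
    - [[35,0,0],[0,0,0]]
    - [[35,0,0],[0,0,0]]
    - [[15,0,0],[0,0,0]]
    - [[0,0,0],[0,0,0]]
    - [[0,0,0],[0,0,0]]

```text
time_s: 68.9
tool_pos: [0.4721, 0.2816, 0.1859]
tool_rot: [-90.0, 0.1, 84.6]
force: [-0.6, -0.9, 0.7]
grip_width: 0.0434
```

```bash
cat > fin.py <<'E'
from h import *
plan([.5550,-.0107,.0616])
T=snap('top','topF')[:,:,::-1]; L=env.outline_of('top','lid'); D=env.outline_of('top','dish'); Sc=snap('scene','sceneF')[:,:,::-1]
near=lambda X,l,r=40:[d for d in X if np.hypot(*(np.array(d['xy'])-l))<r][0]['mask']
try: print('lid',fit({'top':near(L,(287,182))},cyl(.07,.016),[.555,-.011,.048,0],[0,1]))
except Exception as e: print(e)
hT,hS=[cv2.cvtColor(np.ascontiguousarray(i),cv2.COLOR_BGR2HSV) for i in(T,Sc)]
blue=lambda h:cv2.inRange(h,(100,110,60),(125,255,255))>0
green=lambda h:cv2.inRange(h,(70,60,20),(100,255,140))>0
big=lambda L:max(L,key=lambda a:a[1].sum())[1]
print('grip',fit({'top':big(comp(blue(hT),(286,181)))},box(.052,.014,.022),[.555,-.012,.067,-.09],[0,1,3]))
print('gripS',fit({'scene':big(comp(blue(hS),(261,220)))},box(.052,.014,.022),[.555,-.012,.067,-.09],[0,1]))
print('block',fit({'top':big(comp(green(hT),(379,140),20))},box(.03,.03,.042),[.645,-.217,.116,.16],[0,1]))
print('blockS',fit({'scene':big(comp(green(hS),(177,160),20))},box(.03,.03,.042),[.645,-.217,.116,.16],[0,1]))
for n,i,o in (('Ft',T,(240,115)),('Fs',Sc,(155,135))):
    cv2.imwrite(f'pics/{n}.png',cv2.resize(i[o[1]:o[1]+150,o[0]:o[0]+190],None,fx=4,fy=4,interpolation=cv2.INTER_CUBIC))
E
python3 fin.py
```

```text
t 68.9 tcp [0.4721 0.2816 0.1859] rot [-90.     0.09  84.63] F [-0.6 -0.9  0.7] w 0.0434
shift tool [-283.1  124.7 -109.9] len 328.3 per row 
list index out of range
grip (array([ 0.55679929, -0.01163191,  0.067     , -0.09507035]), np.float64(0.09829674789305701))
gripS (array([ 0.55586334, -0.00984348,  0.067     , -0.09      ]), np.float64(0.17209900038446752))
block (array([ 0.6442489 , -0.21896509,  0.116     ,  0.16      ]), np.float64(0.24822731043820098))
blockS (array([ 0.6441501 , -0.21694734,  0.116     ,  0.16      ]), np.float64(0.3077622388824811))
```

View pics/Ft.png

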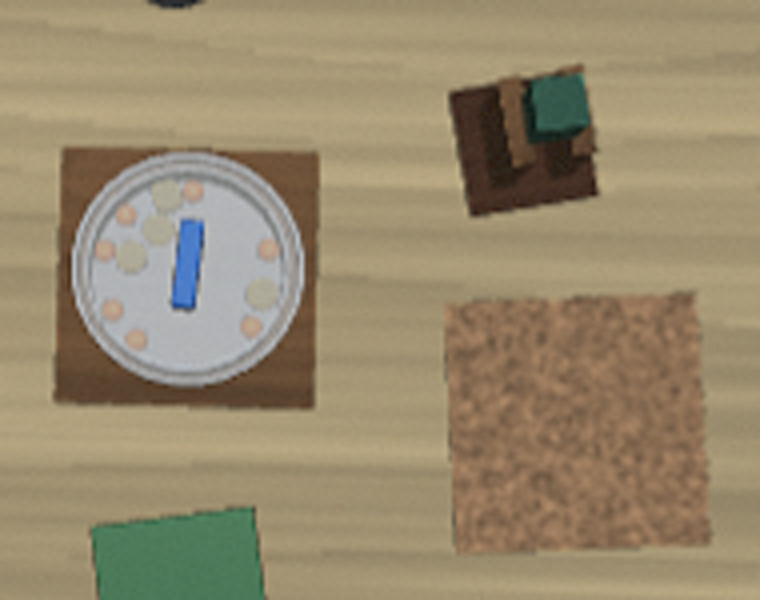

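View pics/Fs.png

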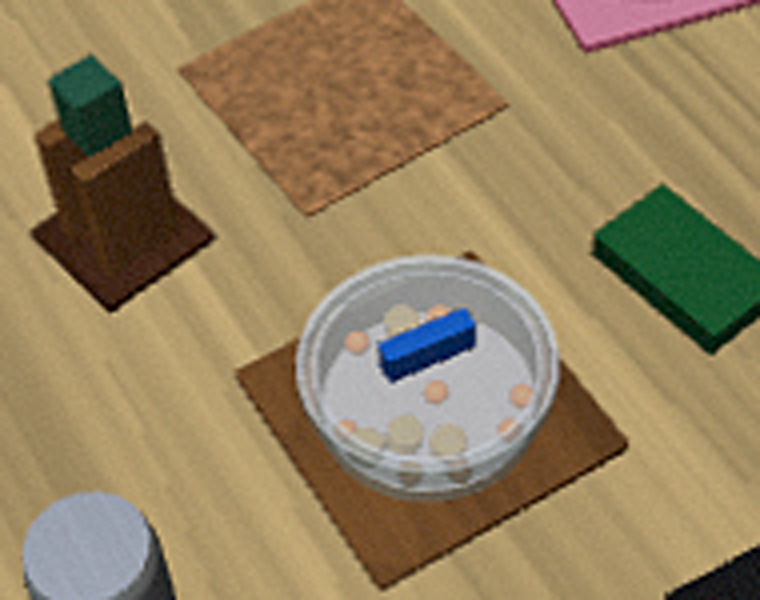

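```bash
python3 -c "
from h import *
print(bp('top',[[286.4,181.6]],.052),bp('top',[[286.5,181.6]],.056))
print(env.sign_off())"
```

```text
[[ 0.55612791 -0.01132282  0.052     ]] [[ 0.55562213 -0.01157346  0.056     ]]
the job is handed in; nothing more can be done
None
```

The job is handed in, at about 69 s on the robot's clock. As far as my checks show, every step was done in order; `sign_off` reports no verdict.

- **Lid off:** I tilted it 10° with one side on the rim, its middle about 11 mm up. I lifted it to about 33 mm above its seat and laid it flat on the cork pad.
- **Studs:** all four went from the mat into the dish, and none was knocked aside.
- **Stirring:** four turns at about 30 mm radius, with the tip about 6–8 mm above the floor. The highest force I read was about 9 N, when a stud was pushed along. That push turned the stick about 3° in the grip, which I corrected before hanging it up.
- **Stick:** it hangs upright, and its block is within about 2 mm of where it started.
- **Lid on:** it touched down at the expected height with about 5 N.

**Last checks:**
- In the final pictures the lid is flat and about 0.6 mm off the dish's axis. Its grip is within about 0.5 mm of where it first sat in the top view.
- Four studs and seven beads show through the lid in the top view, with the eighth under the grip; all eight beads were counted inside during stirring.
- The tin and the green block look unmoved. I did not check the chisel again at the end, but the arm never worked near it.
- **Failed or disagreed:** the lid network did not report the lid in the final top picture, so I measured it by the grip's colour and the visible rim instead. The two cameras differ by 1–2 mm, within their stated calibration.

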